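# Seat the kiln power module with its ejector levers

## Robot

A 6-joint arm with a two-finger parallel gripper is mounted at the origin on the work surface. World frame = base frame: x ahead of the robot, y to its left, z up, the work surface at z = 0. Lengths are in m, angles in degrees, forces in N, time in s.
With the tool pointing down it reaches from about 0.325 to 0.9 m from the base axis. Payload 6.1 kg.
Tool frame: the origin (TCP) lies at the very end of the fingers, on their centre line; the grasp point (between the pads) lies 19 mm behind it (tcp_to_grasp is the distance from the TCP to the grasp point, in m); z points along the fingers, x is the direction in which the jaws open and shut, and the axes are right-handed (so a half turn about z gives the same grasp; the last joint's range is limited). The gripper opens to 85 mm and grips with 20 to 120 N. Pads are 22 mm wide; open, the fingers measure 114 mm over their backs; the gripper's body (76 mm by 85 mm) begins 54 mm behind the grasp point. The pads swing forward as they close: fully open they stand 13 mm farther back than shut.
Start: joints at [59.811, 12.628, 87.462, -0, 79.91, -7.225], TCP at [0.244, 0.575, 0.231] pointing down, gripper open.
Joint ranges: [-170.65, 170.65], [-52.31, 119.04], [5.05, 147.46], [-71.25, 251.25], [11.57, 151.72], [-153.62, 153.62]. Speed limits (degrees/s): [147.25, 147.25, 172.46, 180, 180, 180].

## Interface

Orientations are given as [roll, pitch, yaw] about the fixed x, y, z axes, in that order (R = Rz(yaw) Ry(pitch) Rx(roll)).
In Python, from bench import observe, read_camera, close_job, find_in, cut_out, tcp_to_grasp gives the robot as it stands. The module is installed in compiled form; this text tells all that it offers.
- The arm moves only by the shell command python3 -m inch 'ROWS' [OPENING] [FORCE]. ROWS is JSON, a list that holds one entry, the list of rows, each a list of 6 numbers: the shift along the tool's x, y, z normalised to -1 to 1, where 1 is 0.3 m, then the turn, a rotation vector about the tool's x, y, z normalised to -1 to 1, where 1 is 0.5 rad. A call has 1 to 12 rows; each row is the pose to reach, as a shift and turn from the pose measured when the call began, along the tool's axes at that moment; what a row does not reach only later rows make up. A row lasts 1/12 s, in which the tool goes at most 41.7 mm and 7.16 degrees, less where a joint would pass 70% of its speed; a pose out of reach is approached as far as the arm can. A call with a number of a shift or a turn outside -1 to 1 is refused whole. A call with a gripper value outside its range is refused whole. OPENING is the opening, from 0 (shut) to 1 (fully open), set as the call begins (- or left out, the last holds). The fingers move at their own pace and stop on an object; FORCE is the grip in N (left out, the last holds). Time passes only in rows, so rows that repeat a pose let the fingers close. It gives the time, the measured TCP pose, the force and the opening at its end, in the units of the state.
- observe(): the state, without advancing time (a new reading comes with each control period).
- read_camera(name): name is "side" or "top"; returns a dict with "image" (420x560x3 uint8, red, green, blue), "fx", "fy", "cx", "cy" (pixels), "rvec" (rotation vector, rad) and "tvec" (3), from world to camera coordinates, as OpenCV has them. Camera axes: x right, y down, z forward; pixel columns grow to the right and rows downward; lengths in m; the calibration is good to about 2 mm. A picture is of the moment at which its call begins. There is no depth.
- close_job(): hands the job in, once; it reports no verdict.
Trained networks look in a picture, given as the dict that the camera call returned (one of the last four; its "shot" number tells which), for a name from the list of things; names that differ only in an ending like _2 or _b are one class to them, and where a whole thing is asked for, a point or a joint stands for the part that bears it (a point fixed in the world has none). Each returns a list of dicts, best first, with "p" (0 to 1); they miss things now and then, are a little off and sometimes report something else, mostly with a low value. They report only what shows in the picture. A call takes as long as a camera call.
- find_in(label, picture): "bbox" ([left, top, right, bottom] in pixels, round what is visible of it).
- cut_out(label, picture): "mask" (420x560 bool, what is visible of it) and "bbox" ([left, top, right, bottom] in pixels, round what is visible of it).
The state is a dict: "clock": time; "qpos": joint angles; "joint_vel": joint speeds; "joint_torque": joint torques, N m; "tcp_pos": TCP position; "ee_rot": TCP orientation; "contact_force": force on the tool from outside, world axes, zero at the start; "wrist_torque": the same for the moment, N m; "finger_gap": finger opening in m.
Only numpy, scipy, OpenCV 4.12 (cv2) and the standard library are available. Lean on these libraries where they do the work, as an engineer would, in place of code of your own. Each camera call takes 0.05 s, during which the arm holds its last target. There are 200 camera calls.

## Task

Fit the good power module (green grip tab) into the empty kiln-controller dock, standing it upright in the well without dropping it, then swing both orange-handled ejector levers inward until each end of the module is driven firmly down on its contacts, and let go with both levers left leaning in and clamping. Feel for the bottom and press no harder than a firm push (the levers break at 30 N on a handle); leave the burnt module (red tab) and the other things on the bench where they are.

Things in the scene. Friction and masses are not known exactly. Their poses are not given: they have to be found in the camera images.
- module: Good module, upright: grey slab 28 (x) x 124 (y) x 54 mm (z), black cover 24 x 96 x 6 mm on it, then a green grip tab 14 (x) x 30 (y) x 30 mm (z) from 60 to 90 mm up. 0.33 to 0.55 kg. Origin: centre of underside; z up. Fits either way round. Lever noses press on the bare shoulders at the slab's two top ends (54 mm up, |y| 48 to 62 mm).
- burnt: Burnt module, same shape and size, with a red grip tab and a scorched side: a bystander, to be left where it stands. Origin and axes as for the good one.
- dock: Fixed dock: base plate 84 (x) x 190 (y) x 10 mm, low grey panel box beyond it (x to 102, 35 mm tall), open well along y. Origin: centre of plate's underside; z up. Side walls (inner faces 30.8 mm apart in x, |y| to 61 mm) rise to 48 mm, with flared lips to 59 mm; end walls (inner faces 129 mm apart in y) to 35 mm. Steel cheeks beside the lever hinges (|y| 70 to 86, |x| 16 to 22 mm) rise to 78 mm.
- rest (a point): Point on the dock's axis, 24 mm above its underside: where the module's underside comes to rest when set down in the well, on two stiff contacts, one under each end. Each contact yields downward at about 9 N. Axes as the dock's.
- seat_l: Left (dock +y) contact seat, a brass insert in the well's floor; origin 57.5 mm to dock +y, 10 mm above the dock's underside. It carries the hard stop for that end of the module: about 8 mm below the resting height, but up to 3 mm more or less, hidden and different at each end; only feel tells when an end has bottomed.
- seat_r: Right (dock -y) contact seat: as the left one, 57.5 mm to dock -y, with its own hidden stop height.
- lever_l: Left (dock +y) lever. Origin on its hinge (along dock x), 76 mm to dock +y, 70 mm up. Its z points along the stem to the handle, vertical when upright. Starts tilted outward 0.6 to 0.75 rad, clear of the well. Swung in, its nose roller (20 mm from the hinge) meets the shoulder about upright and drives that end down; it stops, end bottomed, leaning 0.2 to 0.7 rad inward.
- lever_r: Right (dock -y) lever, mirror image: hinge 76 mm to dock -y, 70 mm up; starts tilted outward to dock -y. Same behaviour.
- handle_l (a point): Middle of the left lever's handle: orange roller grip along dock x, free to spin, 44 mm long, 14 mm thick, 60 mm from the hinge. Push it inward from outside with closed fingers. Stiff hinge: it stays where left. 6 to 8 N swings it freely, 10 N while the contact yields, then it rises steeply at the bottom: press to a steady 20 N there so that it stays clamped; 30 N breaks it.
- handle_r (a point): Middle of the right lever's handle, the same roller on the right lever, same forces.
- mug: White mug 80 mm wide, 90 mm tall: a bystander. Origin at its underside, near its middle.
- cuff: Copper cuff, a ring 64 mm wide, 30 mm tall: a bystander. Origin at its underside, near its middle.
- disc: Round soldering disc 90 mm wide, 16 mm thick: a bystander. Origin at its underside, near its middle.
- charcoal: Black charcoal block 110 x 80 x 35 mm: a bystander. Origin at its underside, near its middle.
- pliers: Yellow-handled pliers about 150 mm long, lying flat: a bystander. Origin at its underside, near its middle.
- tweezers: Steel tweezers 150 mm long, lying flat: a bystander. Origin at its underside, near its middle.
- driver: Screwdriver 200 mm long with a blue handle, lying flat: a bystander. Origin at its underside, near its middle.

How it is judged:
By the outcome, as a careful person would: the job done as asked, in the order asked, and still so for the second after the job is handed in, with the robot touching nothing.
It also fails if it takes over 72 s, if anything falls off the work surface, if the arm or the gripper's body presses on something with over 40 N, if the wrist force passes 120 N, or if a joint passes its speed limit or range.

## Working session

There is one attempt and no reset: what is moved stays moved. The work goes in short steps, Python scripts to look and compute and a shell command to move; the robot and the scene stay as the last step left them, time stands still between calls to the robot, and variables do not carry over. Pictures are saved under pics/ and viewed, about 8 in all and at most 12, crops included, and the job is handed in when it is done.

```bash
mkdir -p pics; ls; cat > h.py <<'E'
import numpy as np, cv2
from scipy.spatial.transform import Rotation as R
from bench import *
def cam(n):
    p=read_camera(n); return p
def proj(p,X):
    K=np.array([[p['fx'],0,p['cx']],[0,p['fy'],p['cy']],[0,0,1.]])
    return cv2.projectPoints(np.atleast_2d(np.array(X,float)),np.array(p['rvec'],float),np.array(p['tvec'],float),K,None)[0][:,0]
def onz(p,uv,z):
    Rm=cv2.Rodrigues(np.array(p['rvec'],float))[0]; t=np.array(p['tvec'],float).ravel()
    c=-Rm.T@t; uv=np.atleast_2d(uv)
    d=np.c_[(uv[:,0]-p['cx'])/p['fx'],(uv[:,1]-p['cy'])/p['fy'],np.ones(len(uv))]@Rm
    return c+d*((z-c[2])/d[:,2])[:,None]
def save(p,name): cv2.imwrite('pics/'+name,p['image'][:,:,::-1])
E
python3 - <<'E'
from h import *
s=observe(); print({k:np.round(v,3).tolist() for k,v in s.items()})
print(tcp_to_grasp)
ims=[]
for n in('top','side'):
    p=cam(n); save(p,n+'0.png'); 
    Rm=cv2.Rodrigues(np.array(p['rvec'],float))[0]; print(n,'campos',-Rm.T@np.ravel(p['tvec']),p['fx'])
    for l in ('module','burnt','dock','handle_l','handle_r','lever_l','lever_r'):
        print(l,[(round(d['p'],2),np.round(d['bbox']).tolist()) for d in find_in(l,p)][:2])
E
```

```text
pics
{'clock': 0.0, 'qpos': [59.813, 12.677, 87.527, -0.0, 79.908, -7.224], 'joint_vel': [0.014, -0.039, 0.002, -0.026, 0.02, 0.07], 'joint_torque': [0.002, -49.69, -38.94, -0.0, 0.011, -0.0], 'tcp_pos': [0.244, 0.575, 0.23], 'ee_rot': [-179.986, 0.111, 67.037], 'contact_force': [-0.02, 0.282, 0.431], 'wrist_torque': [0.007, -0.034, 0.012], 'finger_gap': 0.085}
0.0187
top campos [ 0.36152276 -0.0556411   1.14217233] 430.9888474711002
module [(0.69, [126.0, 250.0, 177.0, 272.0])]
burnt [(0.91, [132.0, 187.0, 179.0, 203.0]), (0.45, [311.0, 224.0, 337.0, 242.0])]
dock [(0.84, [236.0, 197.0, 332.0, 255.0])]
handle_l [(0.7, [235.0, 226.0, 260.0, 241.0]), (0.63, [313.0, 225.0, 338.0, 244.0])]
handle_r [(0.7, [235.0, 226.0, 260.0, 241.0]), (0.63, [313.0, 225.0, 338.0, 244.0])]
lever_l [(0.78, [315.0, 227.0, 334.0, 240.0]), (0.56, [237.0, 224.0, 260.0, 246.0])]
lever_r [(0.78, [315.0, 227.0, 334.0, 240.0]), (0.56, [237.0, 224.0, 260.0, 246.0])]
side campos [ 0.01137684 -0.62758121  0.92415408] 503.1134045905079
module [(0.7, [122.0, 164.0, 167.0, 204.0])]
burnt [(0.62, [170.0, 135.0, 210.0, 171.0])]
dock [(0.86, [203.0, 182.0, 304.0, 285.0])]
handle_l [(0.67, [208.0, 182.0, 229.0, 216.0]), (0.54, [264.0, 236.0, 291.0, 253.0])]
handle_r [(0.67, [208.0, 182.0, 229.0, 216.0]), (0.54, [264.0, 236.0, 291.0, 253.0])]
lever_l [(0.68, [203.0, 185.0, 233.0, 216.0]), (0.57, [266.0, 234.0, 291.0, 256.0])]
lever_r [(0.68, [203.0, 185.0, 233.0, 216.0]), (0.57, [266.0, 234.0, 291.0, 256.0])]
```

```bash
python3 - <<'E'
import cv2
a=cv2.imread('pics/top0.png')[160:300,90:360]; b=cv2.imread('pics/side0.png')[110:310,90:340]
a=cv2.resize(a,(800,415),interpolation=cv2.INTER_CUBIC); cv2.imwrite('pics/a.png',a)
cv2.imwrite('pics/b.png',cv2.resize(b,(750,600),interpolation=cv2.INTER_CUBIC))
E
```

```text
(no output)
```

View pics/a.png

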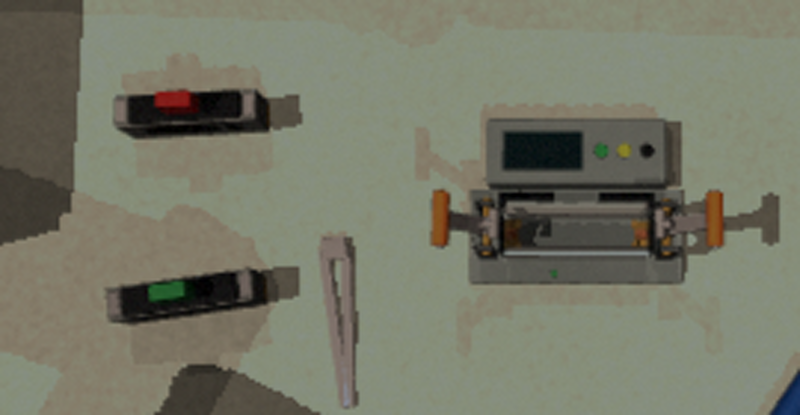

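View pics/b.png

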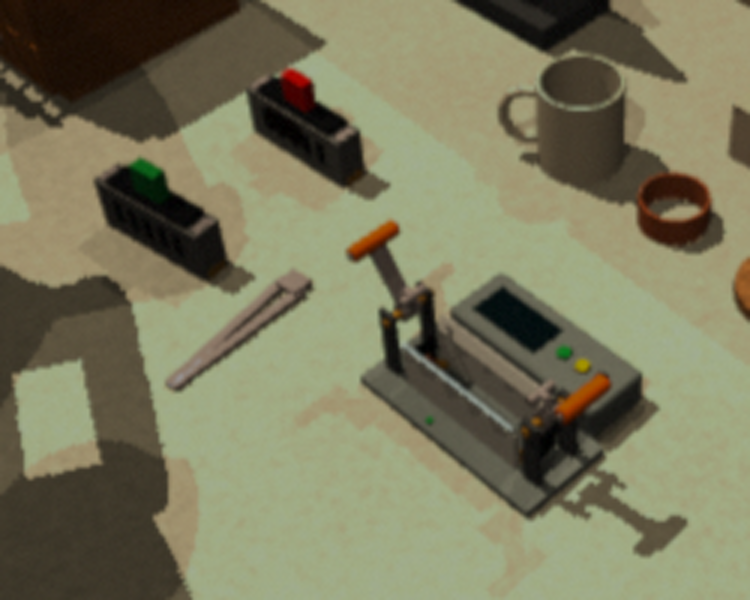

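Top view: good module (green tab) at crop ~(190,295), dock at (577,225) with its panel away from the robot, burnt module behind. Side view: everything is upright, with tweezers lying between module and dock. I'll fit poses numerically.

```bash
cat > fit.py <<'E'
from h import *
from scipy.optimize import least_squares, minimize
def box(x0,x1,y0,y1,z0,z1): return np.array([[x,y,z] for x in(x0,x1) for y in(y0,y1) for z in(z0,z1)])/1e3
MOD=[box(-14,14,-62,62,0,54),box(-12,12,-48,48,54,60),box(-7,7,-15,15,60,90)]
def place(P,x,y,yaw,z=0):
    c,s=np.cos(yaw),np.sin(yaw); return np.c_[x+c*P[:,0]-s*P[:,1],y+s*P[:,0]+c*P[:,1],P[:,2]+z]
def sil(p,parts,pose,S=4):
    m=np.zeros((420*S,560*S),np.uint8)
    for P in parts:
        q=(proj(p,place(P,*pose))+.5)*S-.5
        cv2.fillConvexPoly(m,cv2.convexHull(np.round(q*16).astype(np.int32)),1,shift=4)
    return m>0
def fitmask(ps,masks,parts,x0,S=4):
    M=[cv2.resize(m.astype(np.float32),None,fx=S,fy=S,interpolation=cv2.INTER_LINEAR)>.5 for m in masks]
    def cost(v): 
        c=0
        for p,m in zip(ps,M):
            s=sil(p,parts,v,S); c+=1-(s&m).sum()/(s|m).sum()
        return c
    x0=np.array(x0); r=minimize(cost,x0,method='Nelder-Mead',options=dict(initial_simplex=np.vstack([x0]+[x0+d for d in np.diag([.012,.012,.12])]),xatol=1e-4,fatol=1e-4))
    return r.x,r.fun
def blob(p,lo,hi,box):
    h=cv2.cvtColor(p['image'],cv2.COLOR_RGB2HSV); m=cv2.inRange(h,lo,hi); k=np.zeros_like(m); l,t,r,b=map(int,box); k[t-4:b+4,l-4:r+4]=1
    ys,xs=np.nonzero(m*k); return np.array([xs.mean(),ys.mean()]),len(xs)
E
cat > m1.py <<'E'
from fit import *
ps=[cam('top'),cam('side')]
ms=[cut_out('module',p)[0] for p in ps]
g=[blob(p,(45,90,40),(80,255,255),m['bbox']) for p,m in zip(ps,ms)]; print('green',g)
uv=np.array([(m['bbox'][0]+m['bbox'][2])/2 for m in ms]), 
c=onz(ps[0],[[ (ms[0]['bbox'][0]+ms[0]['bbox'][2])/2,(ms[0]['bbox'][1]+ms[0]['bbox'][3])/2]],.03)[0]
for sub in ([0,1],[0],[1]):
    v,f=fitmask([ps[i] for i in sub],[ms[i]['mask'] for i in sub],MOD,[c[0],c[1],0.]); print('module',sub,v.round(4),np.degrees(v[2]).round(2),round(f,3))
    for p,(q,n) in zip(ps,g): print('  tab resid px',(proj(p,place(MOD[2],*v)).mean(0)-q).round(2))
hb=[[(235,226,260,241),(313,225,338,244)],[(208,182,229,216),(264,236,291,253)]]
H=[[blob(p,(3,150,60),(16,255,255),b) for b in bb] for p,bb in zip(ps,hb)]; print(H)
off=np.array([90,160]),np.array([90,110])
pick=[(0,(470,283),(-42,95,10)),(0,(684,283),(-42,-95,10)),(1,(363,380),(-42,95,10)),(1,(530,504),(-42,-95,10)),(1,(603,454),(42,-95,10))]
def res(v,full=False):
    x,y,yaw,tl,tr=v; r=[]
    for s,t,j in((1,tl,0),(-1,tr,1)):
        P=place(np.array([[0,s*(.076+.06*np.sin(t)),.07+.06*np.cos(t)]]),x,y,yaw)
        for i in(0,1): r+=list(2*(proj(ps[i],P)[0]-H[i][j][0]))
    for i,q,X in pick:
        sc=2.963 if i==0 else 3.
        r+=list(proj(ps[i],place(np.array([X])/1e3,x,y,yaw))[0]-((np.array(q)+.5)/sc-.5+off[i]))
    return np.array(r)
d0=onz(ps[0],[[284,232]],.01)[0]
r=least_squares(res,[d0[0],d0[1],0,.65,.65],loss='soft_l1'); print('dock',r.x.round(4),np.degrees(r.x[2])); print(res(r.x).round(1))
p=ps[0]
E
python3 m1.py
```

```text
green [(array([145.63888889, 257.77777778]), 72), (array([138.14583333, 165.89583333]), 48)]
module [0, 1] [0.4524 0.2736 0.121 ] 6.94 0.122
  tab resid px [1.87 0.67]
  tab resid px [1.01 3.45]
module [0] [0.4527 0.2741 0.1285] 7.36 0.053
  tab resid px [1.64 0.56]
  tab resid px [0.97 3.29]
module [1] [0.4516 0.271  0.104 ] 5.96 0.051
  tab resid px [2.88 0.98]
  tab resid px [1.34 4.07]
[[(array([238.51578947, 233.02105263]), 95), (array([330.58585859, 233.37373737]), 99)], [(array([214.51685393, 190.11235955]), 89), (array([283.34558824, 242.19852941]), 136)]]
dock [ 0.5033 -0.067  -0.0241  0.6377  0.5869] -1.3825773662828007
[ 0.3  0.1 -0.5 -0.7  0.8  0.8  0.3 -1.2  0.3 -0.5  0.5  0.2 -1.  -1.9
 -1.   3.   1.1 -2.1]
```

```bash
cat >> fit.py <<'E'
W=[box(-15.4-3,-15.4,-61,61,10,48),box(15.4,18.4,-61,61,10,48)]
CH=[box(sx*16,sx*22,sy*70,sy*86,10,78) for sx in(1,-1) for sy in(1,-1)]
PL=box(-42,42,-95,95,0,10)
EDG=[(a,b) for a in range(8) for b in range(a) if bin(a^b).count('1')==1]
def overlay(p,items,crop,S):
    l,t,r,b=crop; im=cv2.resize(p['image'][t:b,l:r,::-1],None,fx=S,fy=S,interpolation=cv2.INTER_CUBIC)
    im=cv2.convertScaleAbs(im,alpha=1.4)
    for P,pose,col in items:
        q=((proj(p,place(P,*pose))+.5-[l,t])*S-.5)
        for a,b in EDG: cv2.line(im,tuple(np.round(q[a]*8).astype(int).tolist()),tuple(np.round(q[b]*8).astype(int).tolist()),col,1,cv2.LINE_AA,3)
    return im
E
cat > ov.py <<'E'
from fit import *
D=(.5033,-.067,-.0241); M=(.4524,.2736,.121)
a=cam('top');b=cam('side')
it=[(PL,D,(255,255,0))]+[(c,D,(0,255,255)) for c in CH]+[(w,D,(255,0,255)) for w in W]
im1=overlay(a,it,(230,190,345,265),6); im2=overlay(b,it,(195,175,312,290),5)
i3=overlay(a,[(P,M,(0,0,255)) for P in MOD],(120,240,185,280),5); i4=overlay(b,[(P,M,(0,0,255)) for P in MOD],(115,155,175,210),4)
im=np.zeros((600,800,3),np.uint8)
im[:300,:460]=cv2.resize(im1,(460,300)); im[:200,470:795]=i3; im[210:430,470:710]=i4; im[300:600,:305]=cv2.resize(im2,(305,300))
cv2.imwrite('pics/ov.png',im)
E
python3 ov.py
```

```text
(no output)
```

View pics/ov.png

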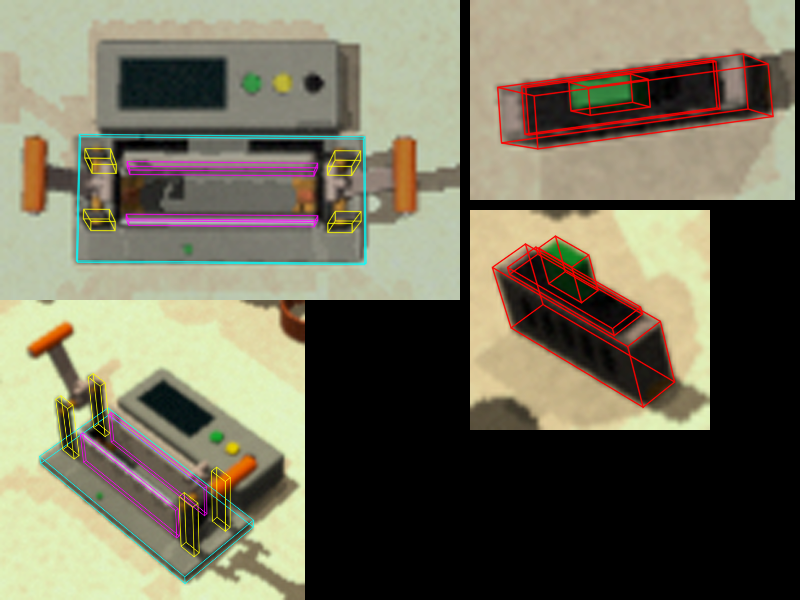

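Overlays match: the red module wireframe and the cyan/yellow dock wireframe lie on the image edges to within about 1 px. Moving.

```bash
cat > go.py <<'E'
import sys
from h import *
def go(x,y,z,yaw,roll=180,pitch=0):
    s=observe(); Rc=R.from_euler('xyz',s['ee_rot'],degrees=True); Rt=R.from_euler('xyz',[roll,pitch,yaw],degrees=True)
    d=Rc.inv().apply(np.array([x,y,z])-s['tcp_pos'])/.3; w=(Rc.inv()*Rt).as_rotvec()/.5
    print('row',d.round(4).tolist(),w.round(4).tolist()); print('at',np.round(s['tcp_pos'],4),np.round(s['ee_rot'],2),'F',np.round(s['contact_force'],1),'T',np.round(s['wrist_torque'],2),'gap',round(s['finger_gap'],4),'t',round(s['clock'],2))
if __name__=='__main__': go(*map(float,sys.argv[1:]))
E
python3 go.py .4524 .2736 .2 6.94
```

```text
row [-0.6552, 1.0326, 0.1044] [0.0001, -0.0001, 2.0978]
at [0.2439 0.5755 0.2313] [180.    -0.    67.04] F [-1.2  0.  -0. ] T [-0.02  0.01 -0.  ] gap 0.086 t 1.1
```

```bash
python3 -m inch '[[[-0.65,1,0.1,0,0,1],[-0.65,1,0.1,0,0,1],[-0.65,1,0.1,0,0,1],[-0.65,1,0.1,0,0,1],[-0.65,1,0.1,0,0,1],[-0.65,1,0.1,0,0,1],[-0.65,1,0.1,0,0,1],[-0.65,1,0.1,0,0,1],[-0.65,1,0.1,0,0,1],[-0.65,1,0.1,0,0,1]]]' 0.5; python3 go.py .4524 .2736 .13 6.94
```

```text
clock: 1.93
tcp_pos: [0.4464, 0.2748, 0.201]
ee_rot: [179.9, 0.0, 38.1]
contact_force: [-1.0, -0.1, -0.2]
finger_gap: 0.043
row [0.0136, 0.0151, 0.2366] [0.0038, 0.0, 1.0879]
at [0.4464 0.2748 0.201 ] [1.799e+02 3.000e-02 3.811e+01] F [-1.  -0.1 -0.2] T [-0.02  0.    0.05] gap 0.043 t 1.93
```

```bash
python3 -m inch '[[[0.0136,0.0151,0.18,0,0,1],[0.0136,0.0151,0.18,0,0,1],[0.0136,0.0151,0.18,0,0,1],[0.0136,0.0151,0.18,0,0,1],[0.0136,0.0151,0.18,0,0,1],[0.0136,0.0151,0.18,0,0,1]]]' 0.5; python3 go.py .4524 .2736 .064 6.94
```

```text
clock: 2.43
tcp_pos: [0.4522, 0.2742, 0.1471]
ee_rot: [179.9, -0.0, 9.7]
contact_force: [-0.0, 0.6, -0.6]
finger_gap: 0.0425
row [-0.0, 0.0017, 0.2772] [0.0032, -0.0013, 0.0956]
at [0.4522 0.2742 0.1471] [ 1.7991e+02 -4.0000e-02  9.6800e+00] F [-0.   0.6 -0.6] T [-0.01 -0.02 -0.02] gap 0.0425 t 2.43
```

```bash
python3 -m inch '[[[0,0.0017,0.2,0,0,0.0956],[0,0.0017,0.26,0,0,0.0956],[0,0.0017,0.275,0,0,0.0956],[0,0.0017,0.275,0,0,0.0956],[0,0.0017,0.275,0,0,0.0956]]]'; python3 go.py .4524 .2736 .064 6.94; python3 - <<'E'
from fit import *
a=cam('top');b=cam('side')
cv2.imwrite('pics/g1.png',np.hstack([cv2.resize(a['image'][225:300,110:200,::-1],(400,333)),cv2.resize(b['image'][110:220,100:210,::-1],(400,400))[:333]]))
E
```

```text
clock: 2.85
tcp_pos: [0.453, 0.2741, 0.0659]
ee_rot: [179.9, -0.1, 7.1]
contact_force: [0.7, 0.0, 1.1]
finger_gap: 0.0422
row [-0.0021, 0.0014, 0.0064] [0.0026, -0.003, 0.0041]
at [0.453  0.2741 0.0659] [ 1.7993e+02 -9.0000e-02  7.0600e+00] F [0.7 0.  1.1] T [ 0.01  0.03 -0.02] gap 0.0422 t 2.85
```

View pics/g1.png

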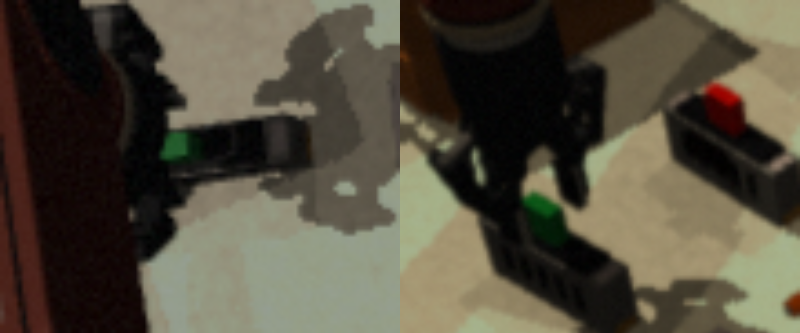

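Tab sits between the fingers (side crop: tab (545,220), fingers at (505,225) and (572,195)). Closing.

```bash
python3 -m inch '[[[-0.002,0.0014,0.006,0,0,0],[-0.002,0.0014,0.006,0,0,0],[-0.002,0.0014,0.006,0,0,0],[-0.002,0.0014,0.006,0,0,0],[-0.002,0.0014,0.006,0,0,0],[-0.002,0.0014,0.006,0,0,0],[-0.002,0.0014,0.006,0,0,0],[-0.002,0.0014,0.006,0,0,0]]]' 0 70; python3 go.py .4524 .2736 .20 6.94
```

```text
clock: 3.62
tcp_pos: [0.4542, 0.2745, 0.0674]
ee_rot: [-180.0, -0.3, 7.0]
contact_force: [-4.4, -0.9, 9.4]
finger_gap: 0.013
row [-0.0036, 0.0022, -0.4421] [-0.0007, -0.0117, 0.0029]
at [0.4542 0.2745 0.0674] [-179.98   -0.34    7.02] F [-4.4 -0.9  9.4] T [-0.07  0.83  0.06] gap 0.013 t 3.62
```

```bash
python3 -m inch '[[[0,0,-0.03,0,0,0],[0,0,-0.08,0,0,0],[0,0,-0.15,0,0,0],[0,0,-0.25,0,0,0],[0,0,-0.35,0,0,0],[0,0,-0.42,0,0,0],[0,0,-0.42,0,0,0],[0,0,-0.42,0,0,0],[0,0,-0.42,0,0,0]]]'; python3 go.py .5033 -.067 .20 -1.38
python3 - <<'E'
from fit import *
a=cam('top');b=cam('side')
cv2.imwrite('pics/g2.png',np.hstack([cv2.resize(a['image'][215:300,90:190,::-1],(400,340)),cv2.resize(b['image'][60:210,70:220,::-1],(400,400))[:340]]))
E
```

```text
clock: 4.37
tcp_pos: [0.4523, 0.2739, 0.1915]
ee_rot: [180.0, -0.2, 7.0]
contact_force: [-0.3, 0.0, -5.7]
finger_gap: 0.0123
row [0.03, 1.1486, -0.0277] [0.0004, -0.0062, 0.2934]
at [0.4523 0.2739 0.1915] [179.98  -0.18   7.02] F [-0.3  0.  -5.7] T [-0.04 -0.01 -0.02] gap 0.0123 t 4.37
```

View pics/g2.png

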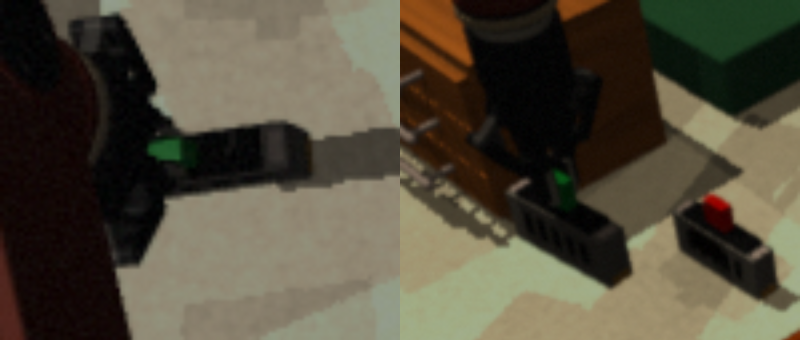

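Lifted level: module hangs from the fingers in both crops (tab at (172,150) top, (567,190) side). Carry high over the left lever.

```bash
python3 -m inch '[[[0.002,0.05,-0.06,0,0,0.02],[0.005,0.15,-0.12,0,0,0.05],[0.008,0.27,-0.14,0,0,0.1],[0.01,0.4,-0.14,0,0,0.15],[0.013,0.53,-0.14,0,0,0.2],[0.017,0.66,-0.14,0,0,0.24],[0.02,0.78,-0.14,0,0,0.28],[0.023,0.88,-0.14,0,0,0.29],[0.026,0.95,-0.14,0,0,0.293],[0.03,1,-0.14,0,0,0.293],[0.03,1,-0.14,0,0,0.293]]]'; python3 go.py .5033 -.067 .22 -1.38
```

```text
clock: 5.38
tcp_pos: [0.4969, -0.0258, 0.231]
ee_rot: [179.9, 0.1, -1.6]
contact_force: [0.5, 0.1, -5.4]
finger_gap: 0.0124
row [0.0253, 0.1365, 0.0367] [0.0033, 0.0031, -0.0065]
at [ 0.4969 -0.0258  0.231 ] [ 1.799e+02  9.000e-02 -1.570e+00] F [ 0.5  0.1 -5.4] T [ 0.1   0.02 -0.02] gap 0.0124 t 5.38
```

```bash
python3 -m inch '[[[0.01,0.06,0.02,0,0,0],[0.0253,0.11,0.06,0,0,0],[0.0253,0.1365,0.12,0,0,0],[0.0253,0.1365,0.17,0,0,0],[0.0253,0.1365,0.17,0,0,0],[0.0253,0.1365,0.17,0,0,0]]]'; python3 go.py .5033 -.067 .18 -1.38
cat > m2.py <<'E'
from fit import *
ps=[cam('top'),cam('side')]
s=observe(); t=s['tcp_pos']; zb=t[2]-.0665
a=np.radians(s['ee_rot'][2])
ms=[cut_out('module',p) for p in ps]; print([[round(d['p'],2),np.round(d['bbox'])] for m in ms for d in m[:1]])
g=[blob(p,(45,90,40),(80,255,255),m[0]['bbox']) for p,m in zip(ps,ms)]; print('green',g)
for p,(q,n) in zip(ps,g): print(' tab pred px',proj(p,place(MOD[2],t[0],t[1],a,zb)).mean(0).round(2))
D=(.5033,-.067,-.0241); M=(t[0],t[1],a,zb)
it=[(PL,D,(255,255,0))]+[(P,M,(0,0,255)) for P in MOD]
i1=overlay(ps[0],it,(225,180,345,270),5); i2=overlay(ps[1],it,(180,110,312,290),3)
im=np.zeros((560,1000,3),np.uint8); im[:450,:600]=i1; im[:540,600:996]=i2
cv2.imwrite('pics/ov2.png',cv2.resize(im,(800,448),interpolation=cv2.INTER_AREA))
E
python3 m2.py
```

```text
clock: 5.88
tcp_pos: [0.5016, -0.0661, 0.1779]
ee_rot: [180.0, 0.4, -1.6]
contact_force: [-0.9, 0.6, -4.9]
finger_gap: 0.0127
row [0.0056, 0.0028, -0.007] [0.0001, 0.0126, -0.0062]
at [ 0.5016 -0.0661  0.1779] [180.     0.36  -1.56] F [-0.9  0.6 -4.9] T [-0.02 -0.   -0.01] gap 0.0127 t 5.88
[[0.87, array([258., 227., 305., 240.])], [0.5, array([205., 183., 304., 285.])]]
green [(array([nan, nan]), 0), (array([258.21875, 206.4375 ]), 64)]
 tab pred px [285.35 229.04]
 tab pred px [245.84 191.72]fit.py:24: RuntimeWarning: Mean of empty slice.
  ys,xs=np.nonzero(m*k); return np.array([xs.mean(),ys.mean()]),len(xs)
  ret = ret.dtype.type(ret / rcount)
```

View pics/ov2.png

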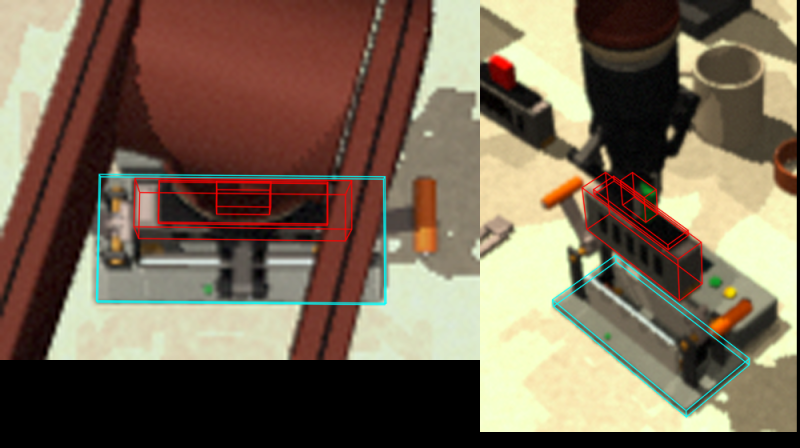

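Side view shows the module on its predicted red wireframe above the dock. Top view is partly hidden by the arm, but the left slab end and the dock plate match. Descending.

```bash
python3 -m inch '[[[0.0056,0.0028,0.03,0,0.01,0],[0.0056,0.0028,0.07,0,0.0126,0],[0.0056,0.0028,0.11,0,0.0126,0],[0.0056,0.0028,0.143,0,0.0126,0],[0.0056,0.0028,0.143,0,0.0126,0],[0.0056,0.0028,0.143,0,0.0126,0]]]'; python3 go.py .5033 -.067 .115 -1.38
```

```text
clock: 6.58
tcp_pos: [0.5048, -0.0675, 0.1372]
ee_rot: [179.9, -0.2, -1.5]
contact_force: [1.5, -0.5, -4.9]
finger_gap: 0.0123
row [-0.0055, -0.0015, 0.0739] [0.0029, -0.0086, -0.0049]
at [ 0.5048 -0.0675  0.1372] [179.92  -0.25  -1.52] F [ 1.5 -0.5 -4.9] T [ 0.02  0.   -0.03] gap 0.0123 t 6.58
```

```bash
python3 -m inch '[[[0,0,0.01,0,0,0],[0,0,0.02,0,0,0],[0,0,0.03,0,0,0],[0,0,0.04,0,0,0],[0,0,0.05,0,0,0],[0,0,0.05,0,0,0]]]'; python3 go.py .5033 -.067 .105 -1.38
```

```text
clock: 7.08
tcp_pos: [0.5045, -0.0674, 0.1215]
ee_rot: [179.9, -0.2, -1.5]
contact_force: [-0.3, 0.1, -5.1]
finger_gap: 0.0127
row [-0.0042, -0.0013, 0.0549] [0.0024, -0.0066, -0.005]
at [ 0.5045 -0.0674  0.1215] [179.93  -0.19  -1.52] F [-0.3  0.1 -5.1] T [ 0.09 -0.01 -0.02] gap 0.0127 t 7.08
```

```bash
python3 -m inch '[[[-0.004,-0.001,0.01,0,-0.006,0],[-0.004,-0.001,0.02,0,-0.006,0],[-0.004,-0.001,0.03,0,-0.006,0],[-0.004,-0.001,0.035,0,-0.006,0],[-0.004,-0.001,0.035,0,-0.006,0]]]'; python3 go.py .5033 -.067 .105 -1.38
```

```text
clock: 7.5
tcp_pos: [0.5031, -0.067, 0.1104]
ee_rot: [179.9, 0.0, -1.5]
contact_force: [-0.3, -0.9, -5.2]
finger_gap: 0.0126
row [0.0008, 0.0001, 0.018] [0.002, 0.0008, -0.0049]
at [ 0.5031 -0.067   0.1104] [ 1.7994e+02  2.0000e-02 -1.5200e+00] F [-0.3 -0.9 -5.2] T [0.02 0.03 0.03] gap 0.0126 t 7.5
```

```bash
python3 -m inch '[[[0,0,0.01,0,0,0],[0,0,0.02,0,0,0],[0,0,0.03,0,0,0],[0,0,0.04,0,0,0],[0,0,0.045,0,0,0],[0,0,0.045,0,0,0]]]'; python3 go.py .5033 -.067 .09 -1.38
```

```text
clock: 8.0
tcp_pos: [0.5028, -0.0669, 0.0962]
ee_rot: [180.0, 0.1, -1.5]
contact_force: [0.4, 0.5, -5.8]
finger_gap: 0.0129
row [0.0018, 0.0003, 0.0208] [0.0016, 0.0018, -0.0048]
at [ 0.5028 -0.0669  0.0962] [ 1.7995e+02  5.0000e-02 -1.5200e+00] F [ 0.4  0.5 -5.8] T [ 0.1  -0.07  0.05] gap 0.0129 t 8.0
```

```bash
python3 -m inch '[[[0,0,0.004,0,0,0],[0,0,0.008,0,0,0],[0,0,0.012,0,0,0],[0,0,0.012,0,0,0]]]'; python3 go.py .5033 -.067 .09 -1.38; python3 -m inch '[[[0,0,0.003,0,0,0],[0,0,0.006,0,0,0],[0,0,0.006,0,0,0]]]'; python3 go.py .5033 -.067 .09 -1.38
```

```text
clock: 8.33
tcp_pos: [0.5027, -0.0669, 0.0923]
ee_rot: [180.0, 0.1, -1.5]
contact_force: [-0.3, -0.1, -5.7]
finger_gap: 0.0125
row [0.0021, 0.0003, 0.0077] [0.0015, 0.0022, -0.0049]
at [ 0.5027 -0.0669  0.0923] [ 1.7996e+02  6.0000e-02 -1.5200e+00] F [-0.3 -0.1 -5.7] T [ 0.15 -0.15  0.06] gap 0.0125 t 8.33
clock: 8.58
tcp_pos: [0.5031, -0.0668, 0.0913]
ee_rot: [180.0, 0.0, -1.5]
contact_force: [-0.6, 2.8, 2.3]
finger_gap: 0.0127
row [0.0008, 0.0008, 0.0042] [0.0012, 0.001, -0.0047]
at [ 0.5031 -0.0668  0.0913] [ 1.7996e+02  3.0000e-02 -1.5200e+00] F [-0.6  2.8  2.3] T [ 0.45  0.34 -0.02] gap 0.0127 t 8.58
```

Contact felt at exactly the expected resting height. Releasing, lifting and closing the fingers.

```bash
python3 -m inch '[[[0,0,0,0,0,0],[0,0,0,0,0,0],[0,0,0,0,0,0],[0,0,0,0,0,0],[0,0,0,0,0,0]]]' 0.5; python3 -m inch '[[[0,0,-0.05,0,0,0],[0,0,-0.15,0,0,0],[0,0,-0.28,0,0,0],[0,0,-0.4,0,0,0],[0,0,-0.45,0,0,0],[0,0,-0.45,0,0,0]]]'; python3 go.py .5033 -.067 .09 -1.38
python3 - <<'E'
from fit import *
ps=[cam('top'),cam('side')]
for D in [(.5033,-.067,-.0241)]:
  it=[(PL,D,(255,255,0))]+[(P,(*D,.024),(0,0,255)) for P in MOD]
i1=overlay(ps[0],it,(225,180,345,270),5); i2=overlay(ps[1],it,(180,160,312,290),4)
im=np.zeros((560,1130,3),np.uint8); im[:450,:600]=i1; im[:520,600:1128]=i2
cv2.imwrite('pics/ov3.png',cv2.resize(im,(800,396),interpolation=cv2.INTER_AREA))
E
```

```text
clock: 9.0
tcp_pos: [0.5032, -0.067, 0.0914]
ee_rot: [179.9, 0.0, -1.5]
contact_force: [0.6, 0.2, -0.1]
finger_gap: 0.043
clock: 9.5
tcp_pos: [0.5061, -0.0677, 0.2319]
ee_rot: [179.8, -0.5, -1.5]
contact_force: [0.5, -0.7, -1.0]
finger_gap: 0.0428
row [-0.0137, -0.0037, 0.473] [0.0068, -0.0181, -0.005]
at [ 0.5061 -0.0677  0.2319] [179.81  -0.52  -1.52] F [ 0.5 -0.7 -1. ] T [-0.03  0.03 -0.06] gap 0.0428 t 9.5
```

View pics/ov3.png

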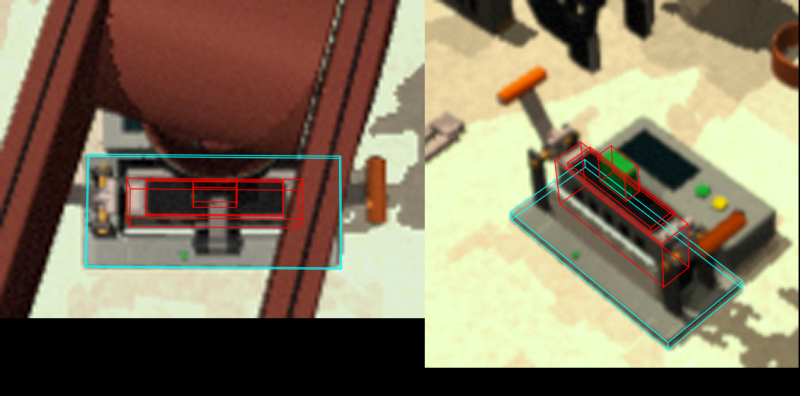

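Module stands in the well at resting height (red wireframe on image at crop (210,200) top / (620,210) side), both levers still out. Now the left lever: shut fingers, tool tilted 17° with the tip outward, approach from outside.

```bash
cat > lev.py <<'E'
# lev.py side(+1/-1) theta gap(mm) : TCP target for a lever angle (inward +); prints row, and current force along push / estimated lever angle
import sys; from go import *
s,th,gap=float(sys.argv[1]),float(sys.argv[2]),float(sys.argv[3]); a=float(sys.argv[4]) if len(sys.argv)>4 else .3
D=(.5033,-.067,-.0241); e=.006; o=.018+gap/1e3
y=.076-.06*np.sin(th)+o*np.cos(a)+e*np.sin(a); z=.07+.06*np.cos(th)+o*np.sin(a)-e*np.cos(a)
c,sn=np.cos(D[2]),np.sin(D[2]); w=(D[0]-sn*s*y, D[1]+c*s*y, z); print('target',np.round(w,4))
go(*w,-1.38,180+s*np.degrees(a))
S=observe(); f=S['contact_force']; t=S['tcp_pos']-np.array([*D[:2],0]); yd=s*(-sn*t[0]+c*t[1])
from scipy.optimize import brentq
print('dock y,z mm',round(yd*1e3,1),round(t[2]*1e3,1),'Fin',round(s*f[1]*np.cos(a)+f[2]*np.sin(a),1),'|F|',round(float(np.linalg.norm(f)),1))
E
python3 -m inch '[[[-0.01,-0.48,0,-0.3,0,0],[-0.01,-0.48,0,-0.6,0,0],[-0.01,-0.48,0,-0.6,0,0],[-0.01,-0.48,0,-0.6,0,0],[-0.01,-0.48,0,-0.6,0,0],[-0.01,-0.48,0,-0.6,0,0]]]' 0; python3 lev.py 1 -.6377 12
```

```text
clock: 10.1
tcp_pos: [0.503, 0.0786, 0.2239]
ee_rot: [162.7, 0.2, -1.3]
contact_force: [0.7, -1.3, -0.1]
finger_gap: -0.0001
target [0.5067 0.0751 0.1213]
row [0.0138, -0.0909, 0.3299] [1.2045, 0.0065, 0.0032]
at [0.503  0.0786 0.2239] [162.68   0.18  -1.29] F [ 0.7 -1.3 -0.1] T [ 0.13 -0.01  0.04] gap -0.0001 t 10.1
dock y,z mm 145.6 223.9 Fin -1.3 |F| 1.5
```

```bash
python3 -m inch '[[[0.0138,-0.03,0,0.3,0,0],[0.0138,-0.03,0,0.6,0,0],[0.0138,-0.03,0,0.85,0,0],[0.0138,-0.03,0,1,0,0],[0.0138,-0.03,0,1,0,0]]]' 0;python3 lev.py 1 -.6377 12
```

```text
clock: 10.52
tcp_pos: [0.5069, 0.0825, 0.2196]
ee_rot: [-168.4, 0.3, -1.7]
contact_force: [-0.3, -1.2, -1.1]
finger_gap: -0.0004
target [0.5067 0.0751 0.1213]
row [0.0017, 0.0899, 0.316] [0.1956, 0.0066, -0.0145]
at [0.5069 0.0825 0.2196] [-168.42    0.29   -1.74] F [-0.3 -1.2 -1.1] T [-0.13 -0.   -0.01] gap -0.0004 t 10.52
dock y,z mm 149.5 219.6 Fin -1.5 |F| 1.6
```

```bash
python3 -m inch '[[[0,0.03,0.1,0.19,0,0],[0,0.06,0.2,0.19,0,0],[0.0017,0.0899,0.28,0.19,0,0],[0.0017,0.0899,0.316,0.19,0,0],[0.0017,0.0899,0.316,0.19,0,0],[0.0017,0.0899,0.316,0.19,0,0]]]' 0;python3 lev.py 1 -.5 0
```

```text
clock: 11.02
tcp_pos: [0.5064, 0.0753, 0.1212]
ee_rot: [-163.0, 0.4, -1.7]
contact_force: [-0.3, 0.6, 0.1]
finger_gap: 0.0001
target [0.5063 0.0567 0.1222]
row [0.0015, 0.0584, -0.0214] [0.0065, 0.0089, -0.0155]
at [0.5064 0.0753 0.1212] [-163.      0.37   -1.73] F [-0.3  0.6  0.1] T [-0.14 -0.02 -0.  ] gap 0.0001 t 11.02
dock y,z mm 142.4 121.2 Fin 0.6 |F| 0.7
```

```bash
python3 -m inch '[[[0,0.01,-0.004,0,0,0],[0,0.02,-0.008,0,0,0],[0,0.03,-0.012,0,0,0],[0,0.04,-0.015,0,0,0],[0,0.05,-0.018,0,0,0],[0,0.058,-0.021,0,0,0],[0,0.058,-0.021,0,0,0]]]' 0;python3 lev.py 1 -.3 0
```

```text
clock: 11.6
tcp_pos: [0.5072, 0.0596, 0.1255]
ee_rot: [-162.6, 0.2, -1.7]
contact_force: [-2.4, 12.6, 14.7]
finger_gap: -0.0002
target [0.506  0.0457 0.1269]
row [-0.0026, 0.043, -0.0184] [-0.007, 0.0038, -0.0139]
at [0.5072 0.0596 0.1255] [-162.61    0.22   -1.73] F [-2.4 12.6 14.7] T [2.46 0.44 0.04] gap -0.0002 t 11.6
dock y,z mm 126.7 125.5 Fin 16.3 |F| 19.5
```

Force is half upward: the tip edge is riding on the roller. Back off and come in 10 mm lower.

```bash
sed -i 's/e=.006/e=.016/' lev.py; python3 -m inch '[[[0,-0.02,-0.01,0,0,0],[0,-0.04,0,0,0,0],[0,-0.04,0.03,0,0,0],[0,-0.04,0.03,0,0,0]]]' 0;python3 lev.py 1 -.6 3
python3 - <<'E'
from fit import *
ps=[cam('side'),cam('top')]
i=[cv2.resize(ps[0]['image'][150:270,190:310,::-1],(400,400),interpolation=cv2.INTER_CUBIC),cv2.resize(ps[1]['image'][190:260,220:340,::-1],(400,233),interpolation=cv2.INTER_CUBIC)]
im=np.zeros((400,800,3),np.uint8); im[:,:400]=i[0]; im[:233,400:]=i[1]; cv2.imwrite('pics/l1.png',cv2.convertScaleAbs(im,alpha=1.5))
E
```

```text
clock: 11.93
tcp_pos: [0.5064, 0.0742, 0.1187]
ee_rot: [-162.6, 0.3, -1.7]
contact_force: [0.2, 0.1, -0.9]
finger_gap: 0.0
target [0.5065 0.0676 0.1104]
row [0.0012, 0.0291, 0.0196] [-0.0063, 0.0084, -0.0135]
at [0.5064 0.0742 0.1187] [-162.63    0.34   -1.68] F [ 0.2  0.1 -0.9] T [-0.15 -0.05 -0.07] gap 0.0 t 11.93
dock y,z mm 141.3 118.7 Fin -0.2 |F| 0.9
```

View pics/l1.png

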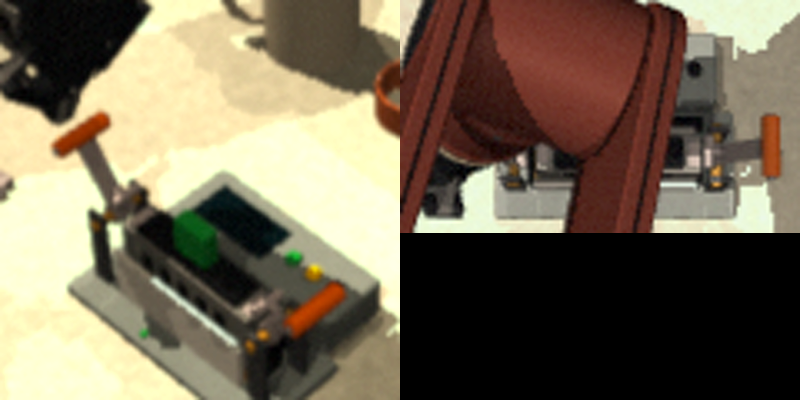

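Side crop: fingertips at (62,118) stand just outside and level with the left handle (82,133), so they need to be lower. The module is upright with its tab at (195,238).

```bash
python3 -m inch '[[[0,0,0.02,0,0,0],[0,0,0.035,0,0,0],[0,0.015,0.035,0,0,0],[0,0.03,0.03,0,0,0],[0,0.04,0.028,0,0,0],[0,0.04,0.028,0,0,0]]]' 0;python3 lev.py 1 -.5 0
```

```text
clock: 12.53
tcp_pos: [0.5057, 0.0659, 0.1079]
ee_rot: [-162.4, 0.5, -1.7]
contact_force: [-0.8, 6.3, 2.2]
finger_gap: 0.0
target [0.5064 0.0597 0.1127]
row [0.0027, 0.015, -0.0216] [-0.0141, 0.0118, -0.016]
at [0.5057 0.0659 0.1079] [-162.41    0.46   -1.72] F [-0.8  6.3  2.2] T [1.   0.31 0.08] gap 0.0 t 12.53
dock y,z mm 133.0 107.9 Fin 6.7 |F| 6.7
```

```bash
python3 lev.py 1 -.2 0 | sed -n 2p; python3 -m inch '[[[0.001,0.012,-0.012,0,0,0],[0.001,0.022,-0.022,0,0,0],[0.001,0.032,-0.03,0,0,0],[0.001,0.042,-0.036,0,0,0],[0.001,0.052,-0.04,0,0,0],[0.001,0.062,-0.043,0,0,0],[0.001,0.07,-0.045,0,0,0]]]' 0;python3 lev.py 1 0 0
```

```text
row [0.0029, 0.0624, -0.0581] [-0.0141, 0.0118, -0.016]
clock: 13.12
tcp_pos: [0.5052, 0.043, 0.1151]
ee_rot: [-162.2, 0.5, -1.7]
contact_force: [-0.0, 7.4, 2.5]
finger_gap: 0.0002
target [0.5057 0.0309 0.12  ]
row [0.0027, 0.0333, -0.0281] [-0.0208, 0.0127, -0.016]
at [0.5052 0.043  0.1151] [-162.22    0.49   -1.71] F [-0.   7.4  2.5] T [1.05 0.14 0.04] gap 0.0002 t 13.12
dock y,z mm 110.0 115.1 Fin 7.8 |F| 7.8
```

```bash
python3 -m inch '[[[0.002,0.014,-0.01,0,0,0],[0.002,0.022,-0.016,0,0,0],[0.002,0.03,-0.022,0,0,0],[0.002,0.038,-0.026,0,0,0],[0.002,0.043,-0.028,0,0,0]]]' 0;python3 lev.py 1 .1 0
```

```text
clock: 13.53
tcp_pos: [0.505, 0.0294, 0.1196]
ee_rot: [-162.0, 0.5, -1.7]
contact_force: [-1.4, 8.2, 2.4]
finger_gap: 0.0001
target [0.5055 0.0249 0.1197]
row [0.0023, 0.0142, -0.005] [-0.0283, 0.015, -0.0163]
at [0.505  0.0294 0.1196] [-162.      0.55   -1.69] F [-1.4  8.2  2.4] T [1.23 0.16 0.08] gap 0.0001 t 13.53
dock y,z mm 96.4 119.6 Fin 8.5 |F| 8.7
```

```bash
python3 -m inch '[[[0.002,0.01,-0.003,0,0,0],[0.002,0.016,-0.005,0,0,0],[0.002,0.022,-0.006,0,0,0],[0.002,0.028,-0.007,0,0,0]]]' 0;python3 lev.py 1 .2 0
```

```text
clock: 13.87
tcp_pos: [0.5048, 0.0223, 0.1194]
ee_rot: [-161.8, 0.6, -1.7]
contact_force: [-0.4, 8.3, 2.5]
finger_gap: -0.0002
target [0.5054 0.019  0.1188]
row [0.0022, 0.011, -0.0016] [-0.0363, 0.0176, -0.0165]
at [0.5048 0.0223 0.1194] [-161.77    0.62   -1.68] F [-0.4  8.3  2.5] T [1.22 0.14 0.  ] gap -0.0002 t 13.87
dock y,z mm 89.3 119.4 Fin 8.7 |F| 8.7
```

```bash
python3 -m inch '[[[0.002,0.01,0,0,0,0],[0.002,0.016,0,0,0,0],[0.002,0.022,0,0,0,0],[0.002,0.022,0,0,0,0]]]' 0;python3 lev.py 1 .3 0
```

```text
clock: 14.2
tcp_pos: [0.5047, 0.0173, 0.1177]
ee_rot: [-161.6, 0.7, -1.7]
contact_force: [-1.8, 8.2, 2.4]
finger_gap: -0.0003
target [0.5052 0.0132 0.1174]
row [0.0022, 0.0133, -0.0033] [-0.0436, 0.0203, -0.017]
at [0.5047 0.0173 0.1177] [-161.56    0.7    -1.66] F [-1.8  8.2  2.4] T [1.05 0.22 0.08] gap -0.0003 t 14.2
dock y,z mm 84.3 117.7 Fin 8.6 |F| 8.8
```

```bash
python3 -m inch '[[[0.002,0.01,0,0,0,0],[0.002,0.016,0,0,0,0],[0.002,0.022,0.001,0,0,0],[0.002,0.022,0.001,0,0,0]]]' 0;python3 lev.py 1 .4 0
```

```text
clock: 14.53
tcp_pos: [0.5046, 0.0126, 0.1157]
ee_rot: [-161.3, 0.8, -1.7]
contact_force: [-1.8, 8.6, 3.3]
finger_gap: 0.0002
target [0.5051 0.0075 0.1153]
row [0.0023, 0.0164, -0.0041] [-0.0522, 0.0232, -0.0176]
at [0.5046 0.0126 0.1157] [-161.32    0.79   -1.65] F [-1.8  8.6  3.3] T [1.19 0.25 0.05] gap 0.0002 t 14.53
dock y,z mm 79.6 115.7 Fin 9.2 |F| 9.4
```

```bash
python3 -m inch '[[[0.002,0.01,0.001,0,0,0],[0.002,0.016,0.002,0,0,0],[0.002,0.02,0.003,0,0,0],[0.002,0.02,0.003,0,0,0]]]' 0;python3 lev.py 1 .4 0
```

```text
clock: 14.87
tcp_pos: [0.5045, 0.0101, 0.1137]
ee_rot: [-160.9, 0.9, -1.6]
contact_force: [-1.8, 12.8, 5.3]
finger_gap: 0.0
target [0.5051 0.0075 0.1153]
row [0.0021, 0.0062, -0.0077] [-0.0656, 0.0263, -0.0176]
at [0.5045 0.0101 0.1137] [-160.93    0.87   -1.62] F [-1.8 12.8  5.3] T [ 2.08  0.16 -0.04] gap 0.0 t 14.87
dock y,z mm 77.1 113.7 Fin 13.7 |F| 13.9
```

```bash
python3 -m inch '[[[0.002,0.01,0,0,0,0],[0.002,0.012,0,0,0,0],[0.002,0.014,0,0,0,0],[0.002,0.014,0,0,0,0],[0.002,0.014,0,0,0,0]]]' 0;python3 lev.py 1 .4 0
```

```text
clock: 15.28
tcp_pos: [0.5045, 0.0095, 0.1134]
ee_rot: [-160.5, 1.0, -1.6]
contact_force: [-1.7, 15.3, 5.2]
finger_gap: -0.0003
target [0.5051 0.0075 0.1153]
row [0.0022, 0.004, -0.0083] [-0.0806, 0.0298, -0.0169]
at [0.5045 0.0095 0.1134] [-160.5     0.96   -1.57] F [-1.7 15.3  5.2] T [2.31 0.16 0.04] gap -0.0003 t 15.28
dock y,z mm 76.5 113.4 Fin 16.2 |F| 16.3
```

```bash
python3 -m inch '[[[0.002,0.014,0,0,0,0],[0.002,0.0165,0,0,0,0],[0.002,0.0165,0,0,0,0],[0.002,0.0165,0,0,0,0],[0.002,0.0165,0,0,0,0],[0.002,0.0165,0,0,0,0]]]' 0;python3 lev.py 1 .4 0
```

```text
clock: 15.78
tcp_pos: [0.5044, 0.0087, 0.1128]
ee_rot: [-160.0, 1.1, -1.5]
contact_force: [-0.9, 15.9, 6.5]
finger_gap: -0.0002
target [0.5051 0.0075 0.1153]
row [0.0023, 0.0008, -0.009] [-0.0971, 0.0335, -0.0159]
at [0.5044 0.0087 0.1128] [-160.03    1.05   -1.51] F [-0.9 15.9  6.5] T [2.71 0.18 0.07] gap -0.0002 t 15.78
dock y,z mm 75.7 112.8 Fin 17.2 |F| 17.3
```

```bash
python3 -m inch '[[[0.002,0.0165,0,0,0,0],[0.002,0.019,0,0,0,0],[0.002,0.02,0,0,0,0],[0.002,0.02,0,0,0,0],[0.002,0.02,0,0,0,0],[0.002,0.02,0,0,0,0]]]' 0;python3 lev.py 1 .4 0
```

```text
clock: 16.28
tcp_pos: [0.5044, 0.0076, 0.1122]
ee_rot: [-159.5, 1.1, -1.4]
contact_force: [-1.1, 20.6, 7.4]
finger_gap: -0.0001
target [0.5051 0.0075 0.1153]
row [0.0023, -0.0035, -0.0096] [-0.1164, 0.0372, -0.0147]
at [0.5044 0.0076 0.1122] [-159.48    1.14   -1.43] F [-1.1 20.6  7.4] T [3.05 0.14 0.  ] gap -0.0001 t 16.28
dock y,z mm 74.6 112.2 Fin 21.8 |F| 21.9
```

```bash
python3 -m inch '[[[0.002,0.018,0,0,0,0],[0.002,0.018,0,0,0,0],[0.002,0.018,0,0,0,0],[0.002,0.018,0,0,0,0],[0.002,0.018,0,0,0,0],[0.002,0.018,0,0,0,0]]]' 0;python3 lev.py 1 .4 0; python3 -m inch '[[[0,-0.03,0,0,0,0],[0,-0.1,0,0,0,0],[0,-0.2,-0.1,0,0,0],[0,-0.22,-0.25,0,0,0],[0,-0.22,-0.4,0,0,0],[0,-0.22,-0.4,0,0,0],[0,-0.22,-0.4,0,0,0]]]' 0; python3 lev.py -1 -.5869 12
```

```text
clock: 16.78
tcp_pos: [0.5043, 0.0073, 0.1118]
ee_rot: [-158.9, 1.2, -1.4]
contact_force: [-1.3, 19.7, 8.6]
finger_gap: -0.0002
target [0.5051 0.0075 0.1153]
row [0.0024, -0.0049, -0.0105] [-0.1367, 0.0412, -0.0132]
at [0.5043 0.0073 0.1118] [-158.9     1.24   -1.35] F [-1.3 19.7  8.6] T [ 3.22  0.21 -0.06] gap -0.0002 t 16.78
dock y,z mm 74.3 111.8 Fin 21.4 |F| 21.5
clock: 17.37
tcp_pos: [0.5102, 0.0238, 0.2518]
ee_rot: [-159.1, 0.8, -1.4]
contact_force: [-0.2, 0.6, -0.1]
finger_gap: -0.0
target [ 0.4999 -0.2096  0.1135]
row [-0.0087, 0.8918, 0.1523] [-1.3306, 0.0272, -0.0027]
at [0.5102 0.0238 0.2518] [-159.07    0.77   -1.43] F [-0.2  0.6 -0.1] T [-0.2   0.    0.03] gap -0.0 t 17.37
dock y,z mm -90.9 251.8 Fin -0.6 |F| 0.7
```

```bash
python3 -m inch '[[[0,0.12,-0.04,-0.2,0,0],[0,0.25,-0.09,-0.45,0,0],[-0.01,0.38,-0.14,-0.7,0,0],[-0.02,0.5,-0.19,-1,0,0],[-0.03,0.62,-0.24,-1,0,0],[-0.03,0.74,-0.28,-1,0,0],[-0.03,0.74,-0.28,-1,0,0],[-0.03,0.74,-0.28,-1,0,0]]]' 0; python3 lev.py -1 -.5869 12
```

```text
clock: 18.03
tcp_pos: [0.4939, -0.2143, 0.2487]
ee_rot: [172.4, 0.9, -1.6]
contact_force: [-0.3, -0.9, -0.3]
finger_gap: -0.0001
target [ 0.4999 -0.2096  0.1135]
row [0.0269, -0.076, 0.4441] [-0.334, 0.034, -0.0008]
at [ 0.4939 -0.2143  0.2487] [172.38   0.94  -1.61] F [-0.3 -0.9 -0.3] T [ 0.07 -0.07 -0.  ] gap -0.0001 t 18.03
dock y,z mm 147.5 248.7 Fin 0.8 |F| 1.0
```

```bash
python3 -m inch '[[[0.0269,0,0.1,-0.2,0.03,0],[0.0269,-0.02,0.2,-0.334,0.03,0],[0.0269,-0.04,0.3,-0.334,0.03,0],[0.0269,-0.06,0.39,-0.334,0.03,0],[0.0269,-0.076,0.444,-0.334,0.03,0],[0.0269,-0.076,0.444,-0.334,0.03,0]]]' 0; python3 lev.py -1 -.5 0
```

```text
clock: 18.53
tcp_pos: [0.4959, -0.2063, 0.1074]
ee_rot: [163.1, 0.7, -1.4]
contact_force: [-0.5, 0.2, -0.1]
finger_gap: 0.0003
target [ 0.5002 -0.1937  0.1127]
row [0.0134, -0.0356, -0.0293] [-0.0089, 0.0216, 0.0076]
at [ 0.4959 -0.2063  0.1074] [163.07   0.65  -1.35] F [-0.5  0.2 -0.1] T [ 0.13 -0.02  0.  ] gap 0.0003 t 18.53
dock y,z mm 139.5 107.4 Fin -0.2 |F| 0.5
```

Same pushing sequence on the right.

```bash
python3 -m inch '[[[0.0134,-0.01,-0.006,0,0.02,0],[0.0134,-0.018,-0.012,0,0.02,0],[0.0134,-0.026,-0.018,0,0.02,0],[0.0134,-0.034,-0.024,0,0.02,0],[0.0134,-0.04,-0.028,0,0.02,0]]]' 0; python3 lev.py -1 -.2 0
```

```text
clock: 18.95
tcp_pos: [0.5012, -0.1947, 0.1148]
ee_rot: [162.8, -0.0, -1.2]
contact_force: [-3.5, -10.6, 3.2]
finger_gap: 0.0
target [ 0.5007 -0.1768  0.1188]
row [-0.0032, -0.053, -0.0304] [0.0015, -0.0029, 0.0073]
at [ 0.5012 -0.1947  0.1148] [ 1.6277e+02 -2.0000e-02 -1.1600e+00] F [ -3.5 -10.6   3.2] T [-1.63  0.5  -0.13] gap 0.0 t 18.95
dock y,z mm 127.7 114.8 Fin 11.1 |F| 11.6
```

```bash
python3 -m inch '[[[-0.001,-0.013,-0.008,0,0,0],[-0.002,-0.022,-0.013,0,0,0],[-0.003,-0.031,-0.018,0,0,0],[-0.003,-0.04,-0.022,0,0,0],[-0.003,-0.049,-0.026,0,0,0],[-0.003,-0.057,-0.028,0,0,0]]]' 0; python3 lev.py -1 0 0
```

```text
clock: 19.45
tcp_pos: [0.5016, -0.1784, 0.1209]
ee_rot: [162.5, -0.2, -1.2]
contact_force: [-3.8, -8.6, 4.1]
finger_gap: 0.0003
target [ 0.5009 -0.1649  0.12  ]
row [-0.003, -0.0437, -0.0107] [0.0116, -0.0072, 0.0047]
at [ 0.5016 -0.1784  0.1209] [ 1.6248e+02 -1.6000e-01 -1.1900e+00] F [-3.8 -8.6  4.1] T [-1.26  0.57 -0.14] gap 0.0003 t 19.45
dock y,z mm 111.4 120.9 Fin 9.4 |F| 10.2
```

```bash
python3 -m inch '[[[0,-0.01,-0.004,0,0,0],[0,-0.018,-0.008,0,0,0],[0,-0.026,-0.012,0,0,0],[0,-0.034,-0.015,0,0,0],[0,-0.042,-0.017,0,0,0]]]' 0; python3 lev.py -1 .1 0
```

```text
clock: 19.87
tcp_pos: [0.5019, -0.1668, 0.1244]
ee_rot: [162.2, -0.2, -1.2]
contact_force: [-4.6, -7.5, 2.3]
finger_gap: 0.0001
target [ 0.5011 -0.1589  0.1197]
row [-0.0033, -0.0297, 0.0068] [0.0196, -0.0078, 0.0029]
at [ 0.5019 -0.1668  0.1244] [162.25  -0.19  -1.23] F [-4.6 -7.5  2.3] T [-1.12  0.73 -0.21] gap 0.0001 t 19.87
dock y,z mm 99.8 124.4 Fin 7.9 |F| 9.1
```

```bash
python3 -m inch '[[[-0.005,-0.01,0.004,0,0,0],[-0.008,-0.017,0.006,0,0,0],[-0.008,-0.024,0.008,0,0,0],[-0.008,-0.031,0.008,0,0,0]]]' 0; python3 lev.py -1 .2 0
```

```text
clock: 20.2
tcp_pos: [0.5017, -0.161, 0.1228]
ee_rot: [162.0, -0.5, -1.2]
contact_force: [-0.4, -9.0, 3.1]
finger_gap: 0.0001
target [ 0.5012 -0.153   0.1188]
row [-0.0022, -0.0296, 0.0041] [0.0299, -0.0176, 0.0003]
at [ 0.5017 -0.161   0.1228] [161.96  -0.48  -1.22] F [-0.4 -9.   3.1] T [-1.26  0.02 -0.05] gap 0.0001 t 20.2
dock y,z mm 94.1 122.8 Fin 9.5 |F| 9.6
```

```bash
python3 -m inch '[[[-0.002,-0.01,0.004,0,0,0],[-0.002,-0.016,0.006,0,0,0],[-0.002,-0.022,0.008,0,0,0],[-0.002,-0.024,0.008,0,0,0]]]' 0; python3 lev.py -1 .2 0
```

```text
clock: 20.53
tcp_pos: [0.502, -0.157, 0.1209]
ee_rot: [161.7, -0.6, -1.2]
contact_force: [-3.4, -8.0, 1.9]
finger_gap: -0.0002
target [ 0.5012 -0.153   0.1188]
row [-0.0029, -0.0148, 0.0022] [0.0384, -0.0213, -0.0017]
at [ 0.502  -0.157   0.1209] [161.71  -0.6   -1.24] F [-3.4 -8.   1.9] T [-1.17  0.46 -0.11] gap -0.0002 t 20.53
dock y,z mm 90.0 120.9 Fin 8.2 |F| 8.9
```

```bash
python3 -m inch '[[[-0.005,-0.01,0,0,0,0],[-0.005,-0.016,0.002,0,0,0],[-0.005,-0.022,0.003,0,0,0],[-0.005,-0.024,0.003,0,0,0]]]' 0; python3 lev.py -1 .3 0
```

```text
clock: 20.87
tcp_pos: [0.502, -0.1525, 0.1207]
ee_rot: [161.5, -0.8, -1.2]
contact_force: [-1.7, -7.1, 2.6]
finger_gap: -0.0001
target [ 0.5014 -0.1472  0.1174]
row [-0.0025, -0.0205, 0.0049] [0.0473, -0.0276, -0.004]
at [ 0.502  -0.1525  0.1207] [161.45  -0.79  -1.25] F [-1.7 -7.1  2.6] T [-1.2   0.3  -0.09] gap -0.0001 t 20.87
dock y,z mm 85.6 120.7 Fin 7.6 |F| 7.8
```

```bash
python3 -m inch '[[[-0.003,-0.01,0,0,0,0],[-0.003,-0.016,0.002,0,0,0],[-0.003,-0.02,0.003,0,0,0],[-0.003,-0.02,0.003,0,0,0]]]' 0; python3 lev.py -1 .4 0
```

```text
clock: 21.2
tcp_pos: [0.5021, -0.1492, 0.1207]
ee_rot: [161.2, -0.9, -1.3]
contact_force: [-3.2, -7.9, 3.4]
finger_gap: -0.0001
target [ 0.5015 -0.1415  0.1153]
row [-0.0029, -0.0297, 0.0087] [0.0557, -0.0321, -0.0062]
at [ 0.5021 -0.1492  0.1207] [161.21  -0.93  -1.26] F [-3.2 -7.9  3.4] T [-1.07  0.37 -0.12] gap -0.0001 t 21.2
dock y,z mm 82.2 120.7 Fin 8.6 |F| 9.2
```

```bash
python3 -m inch '[[[-0.005,-0.01,0.003,0,0,0],[-0.005,-0.016,0.006,0,0,0],[-0.005,-0.022,0.008,0,0,0],[-0.005,-0.022,0.008,0,0,0]]]' 0; python3 lev.py -1 .4 0
```

```text
clock: 21.53
tcp_pos: [0.5021, -0.1457, 0.1191]
ee_rot: [161.0, -1.1, -1.3]
contact_force: [0.5, -7.9, 2.1]
finger_gap: -0.0001
target [ 0.5015 -0.1415  0.1153]
row [-0.0026, -0.0172, 0.0075] [0.0643, -0.0384, -0.0083]
at [ 0.5021 -0.1457  0.1191] [160.97  -1.12  -1.26] F [ 0.5 -7.9  2.1] T [-1.06  0.21 -0.07] gap -0.0001 t 21.53
dock y,z mm 78.7 119.1 Fin 8.1 |F| 8.2
```

```bash
python3 -m inch '[[[-0.003,-0.01,0.003,0,0,0],[-0.003,-0.016,0.005,0,0,0],[-0.003,-0.02,0.005,0,0,0],[-0.003,-0.02,0.005,0,0,0]]]' 0; python3 lev.py -1 .4 0
```

```text
clock: 21.87
tcp_pos: [0.5023, -0.1425, 0.1185]
ee_rot: [160.7, -1.3, -1.3]
contact_force: [-3.5, -8.1, 2.9]
finger_gap: -0.0
target [ 0.5015 -0.1415  0.1153]
row [-0.0029, -0.0065, 0.0088] [0.0727, -0.0426, -0.0104]
at [ 0.5023 -0.1425  0.1185] [160.73  -1.25  -1.28] F [-3.5 -8.1  2.9] T [-1.14  0.35 -0.16] gap -0.0 t 21.87
dock y,z mm 75.5 118.5 Fin 8.6 |F| 9.3
```

```bash
python3 -m inch '[[[-0.006,-0.01,0.003,0,0.03,0],[-0.006,-0.016,0.006,0,0.03,0],[-0.006,-0.022,0.008,0,0.03,0],[-0.006,-0.022,0.008,0,0.03,0]]]' 0; python3 lev.py -1 .5 0
```

```text
clock: 22.2
tcp_pos: [0.5025, -0.1391, 0.1172]
ee_rot: [160.5, -2.3, -1.0]
contact_force: [-0.9, -8.3, 3.0]
finger_gap: -0.0001
target [ 0.5016 -0.1361  0.1127]
row [-0.0036, -0.0143, 0.0107] [0.0816, -0.0811, -0.0124]
at [ 0.5025 -0.1391  0.1172] [160.47  -2.32  -0.99] F [-0.9 -8.3  3. ] T [-1.16  0.07 -0.06] gap -0.0001 t 22.2
dock y,z mm 72.1 117.2 Fin 8.8 |F| 8.8
```

```bash
python3 -m inch '[[[-0.003,-0.01,0.003,0,0,0],[-0.003,-0.016,0.006,0,0,0],[-0.003,-0.02,0.008,0,0,0],[-0.003,-0.02,0.008,0,0,0]]]' 0; python3 lev.py -1 .5 0
```

```text
clock: 22.53
tcp_pos: [0.5028, -0.1366, 0.1158]
ee_rot: [160.2, -2.5, -1.0]
contact_force: [-3.0, -9.6, 3.3]
finger_gap: -0.0002
target [ 0.5016 -0.1361  0.1127]
row [-0.0042, -0.0047, 0.009] [0.091, -0.0853, -0.0146]
at [ 0.5028 -0.1366  0.1158] [160.2   -2.45  -1.  ] F [-3.  -9.6  3.3] T [-1.3   0.44 -0.16] gap -0.0002 t 22.53
dock y,z mm 69.6 115.8 Fin 10.1 |F| 10.6
```

```bash
python3 -m inch '[[[-0.005,-0.01,0.003,0,-0.05,0],[-0.005,-0.016,0.006,0,-0.08,0],[-0.005,-0.02,0.008,0,-0.08,0],[-0.005,-0.02,0.008,0,-0.08,0]]]' 0; python3 lev.py -1 .5 0
```

```text
clock: 22.87
tcp_pos: [0.5023, -0.1344, 0.1142]
ee_rot: [159.9, -0.4, -1.8]
contact_force: [-3.3, -10.6, 3.8]
finger_gap: -0.0001
target [ 0.5016 -0.1361  0.1127]
row [-0.0021, 0.0037, 0.0068] [0.1014, -0.0076, -0.0181]
at [ 0.5023 -0.1344  0.1142] [159.91  -0.37  -1.8 ] F [ -3.3 -10.6   3.8] T [-1.62  0.61 -0.11] gap -0.0001 t 22.87
dock y,z mm 67.4 114.2 Fin 11.2 |F| 11.7
```

```bash
python3 -m inch '[[[-0.005,-0.01,0.003,0,0,0],[-0.005,-0.015,0.005,0,0,0],[-0.005,-0.018,0.006,0,0,0],[-0.005,-0.018,0.006,0,0,0]]]' 0; python3 lev.py -1 .5 0
```

```text
clock: 23.2
tcp_pos: [0.5023, -0.1329, 0.1141]
ee_rot: [159.6, -0.6, -1.8]
contact_force: [-3.3, -12.1, 4.6]
finger_gap: -0.0005
target [ 0.5016 -0.1361  0.1127]
row [-0.0018, 0.0085, 0.0082] [0.1134, -0.0133, -0.0207]
at [ 0.5023 -0.1329  0.1141] [159.56  -0.55  -1.82] F [ -3.3 -12.1   4.6] T [-1.8   0.43 -0.06] gap -0.0005 t 23.2
dock y,z mm 65.9 114.1 Fin 12.9 |F| 13.3
```

```bash
python3 -m inch '[[[-0.005,-0.012,0.003,0,0,0],[-0.005,-0.016,0.005,0,0,0],[-0.005,-0.018,0.005,0,0,0],[-0.005,-0.018,0.005,0,0,0],[-0.005,-0.018,0.005,0,0,0]]]' 0; python3 lev.py -1 .5 0
```

```text
clock: 23.62
tcp_pos: [0.5023, -0.1318, 0.1145]
ee_rot: [159.2, -0.7, -1.8]
contact_force: [-2.4, -13.6, 5.4]
finger_gap: 0.0001
target [ 0.5016 -0.1361  0.1127]
row [-0.0018, 0.0115, 0.0109] [0.1267, -0.0191, -0.0233]
at [ 0.5023 -0.1318  0.1145] [159.18  -0.73  -1.83] F [ -2.4 -13.6   5.4] T [-2.09  0.46 -0.13] gap 0.0001 t 23.62
dock y,z mm 64.8 114.5 Fin 14.6 |F| 14.8
```

```bash
python3 -m inch '[[[-0.005,-0.014,-0.004,0,0,0],[-0.005,-0.016,-0.008,0,0,0],[-0.005,-0.018,-0.01,0,0,0],[-0.005,-0.018,-0.01,0,0,0],[-0.005,-0.018,-0.01,0,0,0]]]' 0; python3 lev.py -1 .55 0
```

```text
clock: 24.03
tcp_pos: [0.5024, -0.1294, 0.1194]
ee_rot: [158.8, -0.9, -1.9]
contact_force: [-3.5, -14.4, 7.3]
finger_gap: -0.0002
target [ 0.5017 -0.1335  0.1112]
row [-0.0023, 0.0029, 0.0306] [0.1415, -0.025, -0.0262]
at [ 0.5024 -0.1294  0.1194] [158.76  -0.92  -1.85] F [ -3.5 -14.4   7.3] T [-2.42  0.43 -0.12] gap -0.0002 t 24.03
dock y,z mm 62.4 119.4 Fin 15.9 |F| 16.5
```

```bash
python3 -m inch '[[[-0.005,-0.016,0.003,0,0,0],[-0.005,-0.019,0.003,0,0,0],[-0.005,-0.02,0.003,0,0,0],[-0.005,-0.02,0.003,0,0,0],[-0.005,-0.02,0.003,0,0,0]]]' 0; python3 lev.py -1 .55 0
```

```text
clock: 24.45
tcp_pos: [0.5024, -0.1281, 0.1204]
ee_rot: [158.3, -1.1, -1.9]
contact_force: [-2.6, -15.9, 6.3]
finger_gap: -0.0001
target [ 0.5017 -0.1335  0.1112]
row [-0.0025, 0.0056, 0.0353] [0.157, -0.0305, -0.0292]
at [ 0.5024 -0.1281  0.1204] [158.32  -1.1   -1.88] F [ -2.6 -15.9   6.3] T [-2.54  0.49 -0.19] gap -0.0001 t 24.45
dock y,z mm 61.1 120.4 Fin 17.1 |F| 17.3
```

```bash
python3 -m inch '[[[-0.005,-0.018,0.008,0,0,0],[-0.005,-0.021,0.01,0,0,0],[-0.005,-0.022,0.01,0,0,0],[-0.005,-0.022,0.01,0,0,0],[-0.005,-0.022,0.01,0,0,0]]]' 0; python3 lev.py -1 .6 0
```

```text
clock: 24.87
tcp_pos: [0.5025, -0.1275, 0.1195]
ee_rot: [157.8, -1.3, -1.9]
contact_force: [-4.2, -17.1, 7.2]
finger_gap: -0.0003
target [ 0.5018 -0.131   0.1096]
row [-0.0027, -0.0014, 0.0351] [0.1741, -0.0355, -0.0322]
at [ 0.5025 -0.1275  0.1195] [157.83  -1.27  -1.91] F [ -4.2 -17.1   7.2] T [-2.85  0.6  -0.22] gap -0.0003 t 24.87
dock y,z mm 60.5 119.5 Fin 18.4 |F| 19.0
```

```bash
python3 -m inch '[[[-0.007,-0.02,0.006,0,0,0],[-0.007,-0.023,0.008,0,0,0],[-0.007,-0.024,0.008,0,0,0],[-0.007,-0.024,0.008,0,0,0],[-0.007,-0.024,0.008,0,0,0],[-0.007,-0.024,0.008,0,0,0]]]' 0; python3 lev.py -1 .6 0;  python3 -m inch '[[[-0.007,-0.024,0.006,0,0,0],[-0.007,-0.0245,0.006,0,0,0],[-0.007,-0.0245,0.006,0,0,0],[-0.007,-0.0245,0.006,0,0,0],[-0.007,-0.0245,0.006,0,0,0]]]' 0; python3 lev.py -1 .6 0
```

```text
clock: 25.37
tcp_pos: [0.5025, -0.1265, 0.1194]
ee_rot: [157.3, -1.5, -1.9]
contact_force: [-3.2, -19.3, 8.0]
finger_gap: -0.0001
target [ 0.5018 -0.131   0.1096]
row [-0.0027, 0.0013, 0.0359] [0.193, -0.0425, -0.0357]
at [ 0.5025 -0.1265  0.1194] [157.29  -1.49  -1.93] F [ -3.2 -19.3   8. ] T [-3.18  0.51 -0.16] gap -0.0001 t 25.37
dock y,z mm 59.5 119.4 Fin 20.8 |F| 21.1
clock: 25.78
tcp_pos: [0.5024, -0.1256, 0.1198]
ee_rot: [156.7, -1.7, -1.9]
contact_force: [-3.4, -21.3, 8.3]
finger_gap: -0.0001
target [ 0.5018 -0.131   0.1096]
row [-0.0027, 0.0031, 0.0386] [0.2132, -0.0493, -0.0393]
at [ 0.5024 -0.1256  0.1198] [156.71  -1.71  -1.95] F [ -3.4 -21.3   8.3] T [-3.55  0.54 -0.23] gap -0.0001 t 25.78
dock y,z mm 58.6 119.8 Fin 22.8 |F| 23.1
```

```bash
python3 -m inch '[[[0,0.03,0,0,0,0],[0,0.1,0,0,0,0],[0,0.2,-0.1,0,0,0],[0,0.22,-0.25,0,0,0],[0,0.22,-0.4,0,0,0],[0,0.22,-0.45,0,0,0],[0,0.22,-0.45,0,0,0]]]' 0; python3 lev.py 1 .3 15
cat > v.py <<'E'
import sys
from fit import *
ps=[cam('side'),cam('top')]
i=[cv2.resize(ps[0]['image'][150:290,190:330,::-1],(440,440),interpolation=cv2.INTER_CUBIC),cv2.resize(ps[1]['image'][190:260,230:340,::-1],(360,229),interpolation=cv2.INTER_CUBIC)]
im=np.zeros((440,800,3),np.uint8); im[:,:440]=i[0]; im[:229,440:]=i[1]; cv2.imwrite(sys.argv[1],cv2.convertScaleAbs(im,alpha=1.4))
E
python3 v.py pics/v1.png
```

```text
clock: 26.37
tcp_pos: [0.5013, -0.1322, 0.2787]
ee_rot: [156.6, -2.5, -1.9]
contact_force: [0.8, -0.5, 0.9]
finger_gap: 0.0002
target [0.5056 0.0275 0.1218]
row [-0.0261, -0.6959, 0.2681] [1.4163, -0.0883, -0.0225]
at [ 0.5013 -0.1322  0.2787] [156.62  -2.51  -1.88] F [ 0.8 -0.5  0.9] T [ 0.14 -0.01  0.03] gap 0.0002 t 26.37
dock y,z mm -65.2 278.7 Fin -0.2 |F| 1.3
```

View pics/v1.png

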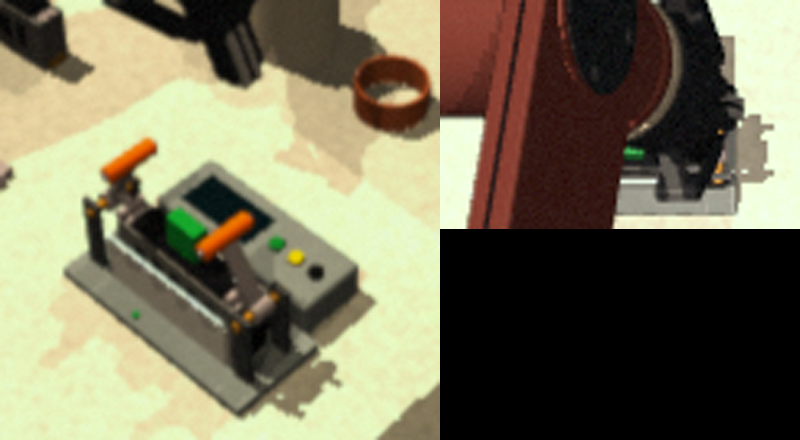

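Both levers lean in (handles at (130,158) and (225,235) in the side crop), the module sits low in the well, and the other things are in place. Since the right end was pressed last, I'll re-press the left to confirm it is still at the bottom.

```bash
python3 -m inch '[[[0,-0.1,-0.03,0.2,0,0],[0,-0.2,-0.06,0.45,0,0],[0.01,-0.31,-0.09,0.7,-0.08,0],[0.01,-0.42,-0.11,1,-0.08,0],[0.01,-0.5,-0.12,1,-0.08,0],[0.01,-0.56,-0.127,1,-0.08,0],[0.01,-0.56,-0.127,1,-0.08,0]]]' 0; python3 lev.py 1 .35 12
```

```text
clock: 27.05
tcp_pos: [0.507, 0.0384, 0.2382]
ee_rot: [-174.5, 0.5, -2.2]
contact_force: [0.7, 0.0, 0.0]
finger_gap: 0.0003
target [0.5054 0.0218 0.1199]
row [0.0006, 0.0926, 0.3871] [0.4095, 0.0118, -0.033]
at [0.507  0.0384 0.2382] [-174.55    0.52   -2.24] F [0.7 0.  0. ] T [-0.01 -0.03  0.02] gap 0.0003 t 27.05
dock y,z mm 105.4 238.2 Fin 0.0 |F| 0.7
```

```bash
python3 -m inch '[[[0,0,0.1,0.2,0,0],[0,0.03,0.2,0.4,0,-0.03],[0,0.06,0.3,0.41,0,-0.03],[0,0.0926,0.387,0.41,0,-0.03],[0,0.0926,0.387,0.41,0,-0.03],[0,0.0926,0.387,0.41,0,-0.03]]]' 0; python3 lev.py 1 .4 2
```

```text
clock: 27.55
tcp_pos: [0.5036, 0.0216, 0.1185]
ee_rot: [-162.7, 0.6, -1.5]
contact_force: [0.2, 0.8, 1.2]
finger_gap: -0.0001
target [0.5051 0.0094 0.1159]
row [0.0063, 0.041, -0.0038] [-0.0029, 0.0196, -0.0094]
at [0.5036 0.0216 0.1185] [-162.73    0.62   -1.47] F [0.2 0.8 1.2] T [-0.1   0.01  0.05] gap -0.0001 t 27.55
dock y,z mm 88.6 118.5 Fin 1.2 |F| 1.5
```

```bash
python3 -m inch '[[[0.006,0.012,-0.002,0,0,0],[0.006,0.022,-0.003,0,0,0],[0.006,0.032,-0.003,0,0,0],[0.006,0.038,-0.003,0,0,0],[0.006,0.042,-0.003,0,0,0],[0.006,0.045,-0.003,0,0,0],[0.006,0.045,-0.003,0,0,0]]]' 0; python3 lev.py 1 .4 0
```

```text
clock: 28.13
tcp_pos: [0.5058, 0.0094, 0.1163]
ee_rot: [-162.6, 0.5, -1.5]
contact_force: [2.6, 5.6, 1.2]
finger_gap: -0.0002
target [0.5051 0.0075 0.1153]
row [-0.0022, 0.007, 0.0012] [-0.0071, 0.0161, -0.0085]
at [0.5058 0.0094 0.1163] [-162.61    0.51   -1.48] F [2.6 5.6 1.2] T [ 0.73 -0.32 -0.11] gap -0.0002 t 28.13
dock y,z mm 76.5 116.3 Fin 5.7 |F| 6.2
```

```bash
python3 -m inch '[[[0,0.008,0.001,0,0,0],[0,0.011,0.001,0,0,0],[0,0.013,0.001,0,0,0],[0,0.014,0.001,0,0,0],[0,0.014,0.001,0,0,0]]]' 0; python3 lev.py 1 .4 0;  python3 -m inch '[[[0,0.014,0.001,0,0,0],[0,0.017,0.001,0,0,0],[0,0.017,0.001,0,0,0],[0,0.017,0.001,0,0,0],[0,0.017,0.001,0,0,0]]]' 0; python3 lev.py 1 .4 0
```

```text
clock: 28.55
tcp_pos: [0.5059, 0.0088, 0.1159]
ee_rot: [-162.3, 0.5, -1.4]
contact_force: [0.0, 12.5, 5.4]
finger_gap: -0.0001
target [0.5051 0.0075 0.1153]
row [-0.0025, 0.0047, 0.0006] [-0.0192, 0.0163, -0.0066]
at [0.5059 0.0088 0.1159] [-162.26    0.5    -1.42] F [ 0.  12.5  5.4] T [ 2.   -0.13 -0.01] gap -0.0001 t 28.55
dock y,z mm 75.9 115.9 Fin 13.6 |F| 13.7
clock: 28.97
tcp_pos: [0.5059, 0.0079, 0.1153]
ee_rot: [-161.9, 0.5, -1.4]
contact_force: [1.3, 14.8, 5.3]
finger_gap: 0.0
target [0.5051 0.0075 0.1153]
row [-0.0025, 0.0012, -0.0003] [-0.033, 0.017, -0.0044]
at [0.5059 0.0079 0.1153] [-161.86    0.5    -1.35] F [ 1.3 14.8  5.3] T [ 2.35 -0.06 -0.05] gap 0.0 t 28.97
dock y,z mm 74.9 115.3 Fin 15.7 |F| 15.8
```

```bash
python3 -m inch '[[[0,0.017,0.001,0,0,0],[0,0.02,0.001,0,0,0],[0,0.02,0.001,0,0,0],[0,0.02,0.001,0,0,0],[0,0.02,0.001,0,0,0]]]' 0; python3 lev.py 1 .4 0;  python3 -m inch '[[[0,0.02,0.001,0,0,0],[0,0.021,0.001,0,0,0],[0,0.021,0.001,0,0,0],[0,0.021,0.001,0,0,0],[0,0.021,0.001,0,0,0]]]' 0; python3 lev.py 1 .4 0
```

```text
clock: 29.38
tcp_pos: [0.5058, 0.0068, 0.1146]
ee_rot: [-161.4, 0.5, -1.3]
contact_force: [0.7, 17.9, 6.1]
finger_gap: 0.0
target [0.5051 0.0075 0.1153]
row [-0.0025, -0.0031, -0.0014] [-0.0494, 0.0179, -0.0021]
at [0.5058 0.0068 0.1146] [-161.4     0.51   -1.28] F [ 0.7 17.9  6.1] T [ 2.71 -0.18 -0.05] gap 0.0 t 29.38
dock y,z mm 73.8 114.6 Fin 18.9 |F| 18.9
clock: 29.8
tcp_pos: [0.5058, 0.0059, 0.1139]
ee_rot: [-160.9, 0.5, -1.2]
contact_force: [0.5, 20.0, 6.7]
finger_gap: 0.0002
target [0.5051 0.0075 0.1153]
row [-0.0025, -0.0065, -0.0025] [-0.0679, 0.019, 0.0007]
at [0.5058 0.0059 0.1139] [-160.87    0.51   -1.19] F [ 0.5 20.   6.7] T [ 3.08 -0.13 -0.04] gap 0.0002 t 29.8
dock y,z mm 73.0 113.9 Fin 21.0 |F| 21.1
```

```bash
python3 -m inch '[[[0,-0.03,0,0,0,0],[0,-0.1,0,0,0,0],[0,-0.2,-0.1,0,0,0],[0,-0.22,-0.25,0,0,0],[0,-0.1,-0.4,0,0,0],[0,0,-0.45,-0.2,0,0],[0,0.12,-0.5,-0.5,0,0],[0,0.25,-0.55,-0.8,0,0],[0,0.38,-0.6,-1,0,0],[-0.01,0.48,-0.65,-1,0,0],[-0.01,0.55,-0.68,-1,0,0],[-0.01,0.55,-0.68,-1,0,0]]]' 0; python3 lev.py -1 .6 12 .5
python3 v.py pics/v2.png; python3 - <<'E'
from h import *
p=cam('side')
h=cv2.cvtColor(p['image'],cv2.COLOR_RGB2HSV); m=cv2.inRange(h,(3,150,60),(16,255,255)); m[:150]=0;m[290:]=0;m[:,:190]=0;m[:,330:]=0
n,l,st,c=cv2.connectedComponentsWithStats(m)
C=[c[i] for i in range(1,n) if st[i,4]>40]; print(C)
for s in(1,-1):
    for t in np.arange(.2,.75,.05):
        y=s*(.076-.06*np.sin(t)); q=proj(p,[[.5033+.0241*y,-.067+y,.07+.06*np.cos(t)]])[0]; print(s,round(t,2),[round(float(np.hypot(*(q-cc))),1) for cc in C])
E
```

```text
clock: 30.8
tcp_pos: [0.4992, -0.2201, 0.2536]
ee_rot: [170.3, 0.5, -1.3]
contact_force: [-0.5, -0.1, -0.1]
finger_gap: 0.0
target [ 0.5015 -0.1431  0.1199]
row [0.005, -0.328, 0.3963] [-0.6622, 0.0144, 0.007]
at [ 0.4992 -0.2201  0.2536] [170.32   0.45  -1.33] F [-0.5 -0.1 -0.1] T [ 0.09 -0.03  0.  ] gap 0.0 t 30.8
dock y,z mm 153.1 253.6 Fin 0.0 |F| 0.6
[array([231.07619048, 200.39047619]), array([261.40163934, 224.17213115])]
1 0.2 [4.9, 43.4]
1 0.25 [3.6, 42.1]
1 0.3 [2.4, 40.9]
1 0.35 [1.1, 39.6]
1 0.4 [0.2, 38.3]
1 0.45 [1.6, 37.0]
1 0.5 [2.9, 35.7]
1 0.55 [4.2, 34.4]
1 0.6 [5.6, 33.1]
1 0.65 [6.9, 31.8]
1 0.7 [8.3, 30.6]
-1 0.2 [45.7, 7.4]
-1 0.25 [44.7, 6.3]
-1 0.3 [43.6, 5.2]
-1 0.35 [42.6, 4.2]
-1 0.4 [41.7, 3.2]
-1 0.45 [40.8, 2.3]
-1 0.5 [40.0, 1.4]
-1 0.55 [39.2, 0.7]
-1 0.6 [38.5, 0.7]
-1 0.65 [37.9, 1.3]
-1 0.7 [37.3, 2.0]
```

Image check: left lever leans in about 0.40 rad and right about 0.58 rad. Now a confirming press on the right, with tool tilt near the lever's lean.

```bash
python3 -m inch '[[[0.005,-0.05,0.1,-0.2,0,0],[0.005,-0.1,0.2,-0.4,0,0],[0.005,-0.15,0.3,-0.6,0,0],[0.005,-0.2,0.39,-0.66,0,0],[0.005,-0.27,0.396,-0.66,0,0],[0.005,-0.32,0.396,-0.66,0,0],[0.005,-0.32,0.396,-0.66,0,0]]]' 0; python3 lev.py -1 .58 2 .5
```

```text
clock: 31.53
tcp_pos: [0.5002, -0.1376, 0.1175]
ee_rot: [151.7, 0.7, -1.0]
contact_force: [0.3, 0.1, -0.5]
finger_gap: 0.0
target [ 0.5017 -0.1353  0.1157]
row [0.0049, -0.0097, 0.0015] [-0.0119, 0.0154, 0.0228]
at [ 0.5002 -0.1376  0.1175] [151.69   0.7   -1.02] F [ 0.3  0.1 -0.5] T [ 0.22 -0.01 -0.01] gap 0.0 t 31.53
dock y,z mm 70.7 117.5 Fin -0.4 |F| 0.6
```

```bash
python3 -m inch '[[[0.005,-0.008,0,0,0,0],[0.005,-0.014,0,0,0,0],[0.005,-0.02,0,0,0,0],[0.005,-0.024,0,0,0,0],[0.005,-0.024,0,0,0,0]]]' 0; python3 lev.py -1 .6 0 .5
```

```text
clock: 31.95
tcp_pos: [0.502, -0.1321, 0.1148]
ee_rot: [151.6, 0.6, -1.1]
contact_force: [0.2, -2.3, 1.3]
finger_gap: 0.0004
target [ 0.5017 -0.1326  0.1141]
row [-0.001, 0.0001, 0.0028] [-0.0099, 0.0144, 0.0207]
at [ 0.502  -0.1321  0.1148] [151.64   0.64  -1.06] F [ 0.2 -2.3  1.3] T [-0.13  0.02  0.05] gap 0.0004 t 31.95
dock y,z mm 65.2 114.8 Fin 2.6 |F| 2.6
```

```bash
python3 -m inch '[[[0,-0.008,0,0,0,0],[0,-0.012,0,0,0,0],[0,-0.014,0,0,0,0],[0,-0.014,0,0,0,0]]]' 0; python3 lev.py -1 .6 0 .5; python3 -m inch '[[[0,-0.014,0,0,0,0],[0,-0.016,0,0,0,0],[0,-0.016,0,0,0,0],[0,-0.016,0,0,0,0]]]' 0; python3 lev.py -1 .6 0 .5
```

```text
clock: 32.28
tcp_pos: [0.5022, -0.1314, 0.1148]
ee_rot: [151.3, 0.6, -1.1]
contact_force: [-1.8, -11.4, 5.8]
finger_gap: 0.0001
target [ 0.5017 -0.1326  0.1141]
row [-0.0016, 0.0022, 0.0039] [0.0004, 0.0155, 0.0179]
at [ 0.5022 -0.1314  0.1148] [151.34   0.64  -1.14] F [ -1.8 -11.4   5.8] T [-1.75  0.36 -0.16] gap 0.0001 t 32.28
dock y,z mm 64.5 114.8 Fin 12.8 |F| 12.9
clock: 32.62
tcp_pos: [0.5023, -0.1309, 0.1148]
ee_rot: [151.0, 0.7, -1.3]
contact_force: [-3.1, -13.7, 6.4]
finger_gap: 0.0003
target [ 0.5017 -0.1326  0.1141]
row [-0.0017, 0.0037, 0.0048] [0.0129, 0.0178, 0.0147]
at [ 0.5023 -0.1309  0.1148] [150.98   0.65  -1.26] F [ -3.1 -13.7   6.4] T [-2.2   0.46 -0.14] gap 0.0003 t 32.62
dock y,z mm 63.9 114.8 Fin 15.1 |F| 15.5
```

Stiff, as it should be when bottomed (15 N in under 1.5 mm). Taking it to about 20 N and holding.

```bash
python3 -m inch '[[[0,-0.016,0,0,0,0],[0,-0.019,0,0,0,0],[0,-0.02,0,0,0,0],[0,-0.02,0,0,0,0],[0,-0.02,0,0,0,0]]]' 0; python3 lev.py -1 .6 0 .5; python3 -m inch '[[[0,-0.02,0,0,0,0],[0,-0.022,0,0,0,0],[0,-0.022,0,0,0,0],[0,-0.022,0,0,0,0],[0,-0.022,0,0,0,0]]]' 0; python3 lev.py -1 .6 0 .5
```

```text
clock: 33.03
tcp_pos: [0.5023, -0.1301, 0.1148]
ee_rot: [150.5, 0.7, -1.4]
contact_force: [-4.5, -17.8, 8.5]
finger_gap: 0.0002
target [ 0.5017 -0.1326  0.1141]
row [-0.0016, 0.006, 0.006] [0.0288, 0.0209, 0.0114]
at [ 0.5023 -0.1301  0.1148] [150.53   0.68  -1.39] F [ -4.5 -17.8   8.5] T [-2.79  0.65 -0.26] gap 0.0002 t 33.03
dock y,z mm 63.2 114.8 Fin 19.7 |F| 20.2
clock: 33.45
tcp_pos: [0.5023, -0.1293, 0.1147]
ee_rot: [150.0, 0.7, -1.5]
contact_force: [-3.5, -18.5, 9.6]
finger_gap: 0.0002
target [ 0.5017 -0.1326  0.1141]
row [-0.0016, 0.0085, 0.0073] [0.0462, 0.0243, 0.0074]
at [ 0.5023 -0.1293  0.1147] [150.03   0.71  -1.54] F [ -3.5 -18.5   9.6] T [-3.09  0.67 -0.23] gap 0.0002 t 33.45
dock y,z mm 62.3 114.7 Fin 20.9 |F| 21.2
```

Both ends confirmed at about 21 N. Letting go, backing away and taking a last look.

```bash
python3 -m inch '[[[0,0.03,0,0,0,0],[0,0.1,0,0,0,0],[0,0.2,-0.1,0,0,0],[0,0.3,-0.25,0,0,0],[0,0.3,-0.4,0,0,0],[0,0.3,-0.5,0,0,0],[0,0.3,-0.5,0,0,0],[0,0.3,-0.5,0,0,0],[0,0.3,-0.5,0,0,0]]]' 0; python3 lev.py -1 .6 0 .5 | sed -n 3p; python3 v.py pics/v3.png
```

```text
clock: 34.2
tcp_pos: [0.5042, -0.1323, 0.2892]
ee_rot: [150.1, 0.7, -1.5]
contact_force: [-0.6, 0.2, -1.1]
finger_gap: 0.0002
at [ 0.5042 -0.1323  0.2892] [150.07   0.7   -1.53] F [-0.6  0.2 -1.1] T [ 0.26  0.02 -0.01] gap 0.0002 t 34.2
```

View pics/v3.png

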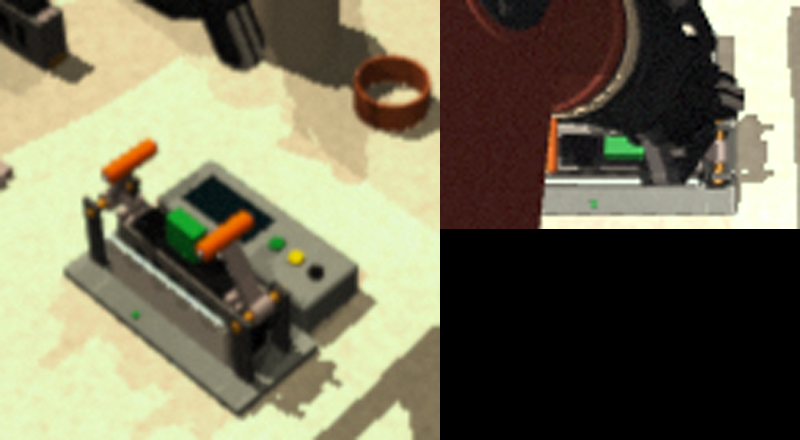

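The levers stayed put (handles at (130,158) and (225,235) in the side crop). The module is seated, and the arm is clear with no contact force.

```bash
python3 -c "
from bench import *
print(close_job())"
```

```text
the job is handed in; nothing more can be done
None
```

The good module is in the dock with both ejector levers swung in and clamped. I handed the job in at about 34 s, but no verdict was reported.

- **Fitting the module:** I lifted it by its green tab and lowered it into the well without touching the sides. It met the contacts at the expected resting height, and I released it there.
- **Clamping:** I pressed the left lever, then the right, then each once more, to about 20–23 N. On the second press both ends felt stiff, as a bottomed end should.
- **Lever angles:** In the side picture, taken before the last right-hand press, the left lever leaned in about 0.40 rad and the right about 0.58 rad. Both are within the stated 0.2–0.7 rad.
- **Last look:** After I let go, both levers stayed leaning in, and the arm was clear with no contact force. The copper cuff was in its place. I did not check the burnt module or the other bench items one by one.
- **What went wrong:** My first touch on the left handle was too high. The fingertip rode on the roller at about 19.5 N, so I backed off and came in lower. The right lever's force rose more gently on the first press, which is why I pressed it again.

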